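# Change the filter of the bench fume extractor

### The job

Change the filter of the fume extractor on the bench. Switch it off first (the red collar on the switch lever has to be pulled up before the lever will flip), turn the used grey-brown filter anticlockwise out of its socket and put it, with every other used filter standing about on the bench, in the wooden crate. Then fit the fresh white filter, turned clockwise until it is fully home, and only after that switch the extractor on again, with the collar dropped back into its notch; leave the paste jar and the glue tin where they stand.

Things in the scene. Friction and masses are not known exactly. Their poses are not given: they have to be found in the camera images.
- extractor: Bench fume extractor, fixed: grey sheet-metal box 180 (x) x 300 (y) x 70 mm high. Origin: centre of its underside on the table; z up, x points to its rear (away from the robot), the intake grille is at -x. On its top (z = 70 mm) stand the black round filter socket at (0, +75) mm and the locking switch at (0, -80) mm.
- socket (a point): Centre of the socket's floor, on the extractor's top; axes as the extractor's. Upright round wall 77 mm inside, 92 mm outside, 27 mm high. Two inward lips, 20 to 27 mm above the floor, leave a 61 mm opening and two gaps for a filter's lugs, each 42 degrees wide, centred 60 degrees anticlockwise (from above) of the extractor's +x and -x axes. Green dot on the rim: gap; red dot: locked.
- used_a: Used filter (grey cap, brown disc and pleats), shaped as the fresh one, locked in the socket at the start, its bar about along the extractor's x. To remove: turn anticlockwise 60 degrees (hard stop at 68) so that the lugs stand in the gaps, and lift 30 mm.
- fresh: Fresh filter: white cap, blue disc, cream pleats, 140 g. Origin: centre of underside, z up. Body 56 mm dia; cap disc 72 mm dia, 30 to 38 mm up; on it a grip bar 50 mm long (along x), 14 wide, 38 to 62 mm up. Lugs on +x and -x, 10 mm wide, reach 35.5 mm from the axis, 12 to 18 mm up. Fit: lower to the socket floor with the bar along the gaps (8 degrees play), turn clockwise 60 degrees to the stop.
- switch_pivot (a point): Pivot of the switch lever, 82 mm above the table and 12 mm above the extractor's top. The lever swings in the plane of the extractor's x and z axes; the axes here are the extractor's.
- collar_grip (a point): Middle of the red ribbed collar, 39.5 mm from the pivot along the lever when down; z along the lever, y along the pivot pin. Collar 25 mm dia, 23 mm long; the steel lever ends 18 mm above its top. Below it the gate lies within 9 mm either side of the lever's plane. Best pinched across y with the hand leaning as the lever does and tilting with it through the arc; held upright, it creeps in the grip.
- switch_lever (a joint): Lever angle, rad: 0 = on (leans 0.43 rad to the extractor's +x, away from the robot, green dot), 0.43 = upright, 0.86 = off (leans 0.43 rad to -x, red dot). Light friction: it stays where it is left. At either end the collar's dogs hold it in a notch.
- switch_collar (a joint): Lift of the collar along the lever, m: 0 = down in the notch, up to 0.013. Sprung down with 2.4 N, 5 N when fully up. The lever is free once the collar is up more than 8.5 mm. Let go between the notches, the collar rides on the hump; it drops into the notch at the end.
- used_b: Used filter (grey cap, brown disc and pleats) standing on the bench, shaped as the fresh one. May be absent.
- used_c: Used filter (grey cap, brown disc and pleats) standing on the bench, shaped as the fresh one. May be absent.
- used_d: Used filter (grey cap, brown disc and pleats) standing on the bench, shaped as the fresh one. May be absent.
- crate: Wooden slatted crate for used filters, fixed, 190 (x) x 215 (y) x 62 mm high, open at the top, walls 7 mm (square corner posts 14 mm inside them), inner floor at 7 mm. Origin: centre of its underside. Four filters fit standing, two by two, bars along its x.
- paste_jar: Bystander: paste jar with a white lid, 69 mm dia, 73 mm high. Origin: centre of its underside.
- glue_tin: Bystander: red and silver glue tin, 89 mm dia, 76 mm high. Origin: centre of its underside.
Not all that is in view belongs to the job. What is shaped like the used_a but pink is not meant.

How it is judged (in metres and radians):
On the way, in this order (a step that is already met when the one before it is completed fails the run):
1. the extractor is switched off: lever fully over to off, collar down in its notch (value of joint switch_lever above 0.71 rad and value of joint switch_collar below 0.003 m), for 0.2 s.
2. the used filter is out of the socket (distance between used_a and socket above 0.06 m), for 0.2 s.
3. the fresh filter sits on the socket's floor, turned home under the lips (horizontal distance between fresh and socket below 0.006 m and z of fresh in the frame of socket below 0.004 m and angle between fresh's own z axis and vertical below 0.08 rad and angle between the x axis of fresh and the x axis of extractor, either way round below 0.26 rad), for 0.2 s.
4. the extractor is switched on again, collar down in its notch (value of joint switch_lever below 0.15 rad and value of joint switch_collar below 0.003 m), for 0.2 s.
At the end, for the whole second after the job is handed in: Lever at on (within 0.15 rad), collar down (3 mm); fresh filter upright in the socket, 6 mm from its axis, 4 mm from its floor, bar within 15 degrees of the extractor's x axis (locked); every used filter present rests in the crate (origin inside the walls, below 50 mm) (all of step 3 and all of step 4 and linear speed of each of fresh, used_a, used_b, used_c, used_d below 0.02 m/s and x of used_a in the frame of crate between -0.088 and 0.088 m and y of used_a in the frame of crate between -0.1 and 0.1 m and height (world z) of each of used_a, used_b, used_c, used_d below 0.05 m and x of used_b in the frame of crate between -0.088 and 0.088 m and y of used_b in the frame of crate between -0.1 and 0.1 m and x of used_c in the frame of crate between -0.088 and 0.088 m and y of used_c in the frame of crate between -0.1 and 0.1 m and x of used_d in the frame of crate between -0.088 and 0.088 m and y of used_d in the frame of crate between -0.1 and 0.1 m); the robot touches nothing.
It fails at once if the extractor is switched on (lever on the on side of upright) while neither the used nor the fresh filter is in the socket (value of joint switch_lever below 0.43 rad and distance between each of used_a, fresh and socket above 0.025 m).
It fails at once if the paste jar is moved more than 3 cm (distance of paste_jar from where it was at the start of the episode above 0.03 m).
It fails at once if the glue tin is moved more than 3 cm (distance of glue_tin from where it was at the start of the episode above 0.03 m).
Of used_b, used_c, used_d only 1 to 3 are there at a start; the rules pass over those that are not, and their reading is None.
At some moment in a run one of fresh, used_b, used_c, used_d may be knocked a few centimetres aside while the robot is not near it.
It also fails if it takes over 210 s, if anything falls off the work surface, if the arm or the gripper's body presses on something with over 40 N, if the wrist force passes 120 N, or if a joint passes its speed limit or range.

### The arm

A 6-joint arm with a two-finger parallel gripper is mounted at the origin on a cart in front of the work surface, level with it; the furniture and walls round the work are solid. World frame = base frame: x ahead of the robot, y to its left, z up, the work surface at z = 0. Lengths are in m, angles in degrees, forces in N, time in s.
With the tool pointing down it reaches from about 0.25 to 0.725 m from the base axis. Payload 9.7 kg.
Tool frame: the origin (TCP) lies midway between the tips of the shut fingers; the grasp point (between the pads) lies 19 mm behind it (bot.pinch_z is the distance from the TCP to the grasp point, in m); z points along the fingers, y is the direction in which the jaws open and shut (so a half turn about z gives the same grasp; the last joint's range is limited). The gripper opens to 85 mm and grips with 20 to 120 N. Pads are 22 mm wide; open, the fingers measure 114 mm over their backs; the gripper's body (76 mm by 85 mm) begins 54 mm behind the grasp point. The pads swing forward as they close: fully open they stand 13 mm farther back than shut.
Start: joints at [69.614, 4.979, 10.078, 95.1, 0, 90], TCP at [0.192, 0.516, 0.231] pointing down, gripper open.
Joint ranges: [-179.16, 179.16], [-48.56, 103.87], [-65.8, 70.77], [-126.05, 130.52], [-82.76, 87.17], [-180, 180]. Speed limits (degrees/s): [127.2, 127.2, 147.25, 180, 180, 180].

### API

Orientations are given as [roll, pitch, yaw] about the fixed x, y, z axes, in that order (R = Rz(yaw) Ry(pitch) Rx(roll)).
In Python, from workcell import bot, imaging gives the robot as it stands.
- The arm moves only by the tool servo_tool, never from a script. Its argument "moves" is a list that holds one entry, the list of rows, each a list of 7 numbers: the turn, a rotation vector about the tool's x, y, z in rad, then the shift along the tool's x, y, z in cm, then the finger opening in cm, from 0 to 8.54. A call has 1 to 12 rows; each row shifts and turns the pose as measured when the row begins, along the tool's axes as they then stand; what a row does not reach is not made up. A row lasts 1/12 s, in which the tool goes at most 41.7 mm and 7.16 degrees, less where a joint would pass 70% of its speed; a pose out of reach is approached as far as the arm can. A call is refused whole if a number of a shift passes 4.17 or a number of a turn 0.125, either way. A call with a gripper value outside its range is refused whole. The fingers move at their own pace and stop on an object; "force" is the grip in N (left out, the last holds). Time passes only in rows, so rows that do not move let the fingers close. It gives the time, the measured TCP pose, the force and the opening at its end, in the units of the state.
- bot.get_obs(): the state, without advancing time (a new reading comes with each control period).
- imaging.camera(name): name is "side" or "top" or "wrist"; returns the picture (384x512x3 uint8, blue, green, red); there is no depth.
- imaging.calibration(name): a dict with "fx", "fy", "cx", "cy" (pixels), "D" ([k1, k2, p1, p2, k3] as OpenCV has them; the pictures are not rectified), "camera_from_world" (4x4, takes a point from world to camera coordinates). Camera axes: x right, y down, z forward; pixel columns grow to the right and rows downward; lengths in m; the calibration is good to about 2 mm. A picture is of the moment at which its call begins: read the wrist's pose just before it. calibration takes no time and is no camera call; for the wrist camera it gives the pose at the moment of the call.
- bot.job_done(): hands the job in, once; it reports no verdict.
The state is a dict: "time": time; "q": joint angles; "qd": joint speeds; "joint_efforts": joint torques, N m; "ee_pos": TCP position; "tcp_rot": TCP orientation; "wrist_force": force on the tool from outside, world axes, zero at the start; "torque": the same for the moment, N m; "opening": finger opening in m.
Only numpy, scipy, OpenCV 4.12 (cv2) and the standard library are available. Lean on these libraries where they do the work, as an engineer would, in place of code of your own. Each camera call takes 0.05 s, during which the arm holds its last target.

## Working session

There is one attempt and no reset: what is moved stays moved. The work goes in short steps, Python scripts to look and compute and a tool call to move; the robot and the scene stay as the last step left them, time stands still between calls to the robot, and variables do not carry over. Pictures are saved under pics/ and viewed, and the job is handed in when it is done.

Besides the shell and the picture viewer there is one more tool, called as name(argument=value, ...), one argument or row to a line, values as JSON. servo_tool: Moves the arm, as the interface text tells. Its arguments: {"type":"object","properties":{"moves":{"type":"array","items":{"type":"array","items":{"type":"array","items":{"type":"number"}}}},"force":{"type":"number"}},"required":["moves"]}

```bash
ls -la; mkdir -p pics
python3 - <<'E'
from workcell import bot, imaging
import cv2
o=bot.get_obs()
print(o, bot.pinch_z)
for n in ["side","top","wrist"]:
    c=imaging.calibration(n); print(n,c)
    cv2.imwrite(f"pics/{n}0.png",imaging.camera(n))
E
```

```text
total 12
drwxr-xr-x  3 agent agent 4096 Dec  7 13:21 .
drwxr-xr-x 23 root  root  4096 Dec  7 13:21 ..
drwxr-xr-x  2 agent agent 4096 Dec  7 13:21 pics
{'time': 0.0, 'q': array([ 6.96135479e+01,  5.01007612e+00,  1.00345717e+01,  9.50986480e+01,
       -8.31106195e-04,  8.99985727e+01]), 'qd': array([ 0.00025686, -0.05665815,  0.02508602, -0.01770574, -0.00754681,
       -0.03439   ]), 'joint_efforts': array([ 1.57101225e-03, -5.20383596e+01,  4.64810264e+01,  1.60456676e-02,
        4.47708396e-05, -6.92441517e-07]), 'ee_pos': array([0.19151887, 0.51533981, 0.23059394]), 'tcp_rot': array([-1.79925848e+02,  8.29258337e-04,  1.59614976e+02]), 'wrist_force': array([ 0.1369765 , -0.35051802, -0.2864577 ]), 'torque': array([-0.04152304, -0.02878009,  0.01111035]), 'opening': 0.08554855419302923} 0.0187
side {'fx': 468.2288399392209, 'fy': 468.2288399392209, 'cx': 255.02077359575821, 'cy': 189.5838437434458, 'D': array([0.01937886, 0.        , 0.        , 0.        , 0.        ]), 'camera_from_world': array([[ 0.98381297, -0.17901212, -0.00816731, -0.56231964],
       [-0.12777255, -0.6687
[... 356 characters left out ...]
 array([[-0.0209236 , -0.99962132,  0.01787248,  0.02039086],
       [-0.98603743,  0.01767878, -0.16558272,  0.56895782],
       [ 0.16520406, -0.02108752, -0.98603394,  1.05464641],
       [ 0.        ,  0.        ,  0.        ,  1.        ]])}
wrist {'fx': 282.2458982246923, 'fy': 282.2458982246923, 'cx': 258.5920493575246, 'cy': 191.20124308579554, 'D': array([-0.07225806,  0.        ,  0.        ,  0.        ,  0.        ]), 'camera_from_world': array([[ 0.34807716,  0.93746535, -0.00100904, -0.55020392],
       [ 0.89274473, -0.33114371,  0.30553347, -0.03947745],
       [ 0.2860929 , -0.10725004, -0.9521808 ,  0.37920559],
       [ 0.        ,  0.        ,  0.        ,  1.        ]])}
```

View pics/top0.png

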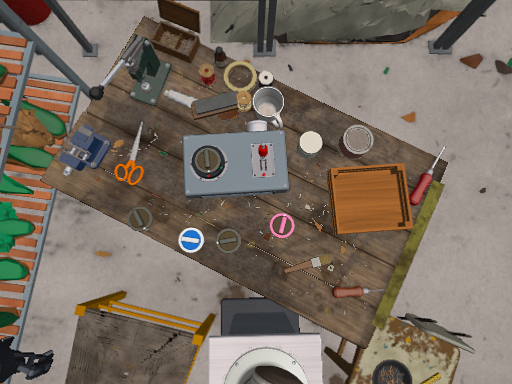

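View pics/side0.png

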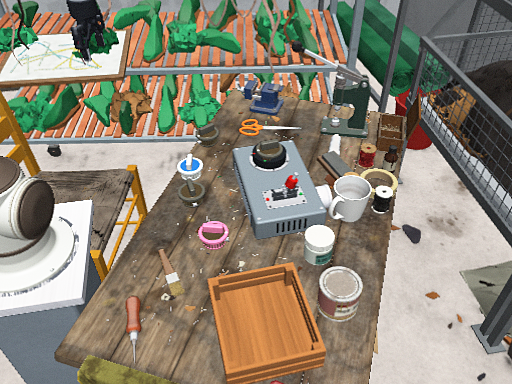

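View pics/wrist0.png

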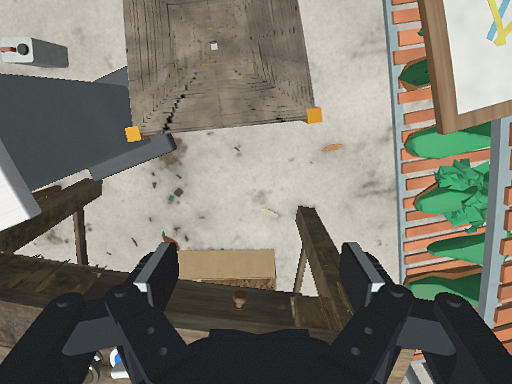

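```bash
cat > h.py <<'E'
import numpy as np, cv2
from workcell import bot, imaging
from scipy.spatial.transform import Rotation as R
def ray(c,u,v):
    K=np.array([[c['fx'],0,c['cx']],[0,c['fy'],c['cy']],[0,0,1]])
    p=cv2.undistortPoints(np.array([[[u,v]]],float),K,np.array(c['D']))[0,0]
    T=c['camera_from_world'];Rm=T[:3,:3];o=-Rm.T@T[:3,3]
    d=Rm.T@np.array([p[0],p[1],1.]);return o,d
def plane(c,u,v,z):
    o,d=ray(c,u,v);return o+d*(z-o[2])/d[2]
def tri(c1,p1,c2,p2):
    o1,d1=ray(c1,*p1);o2,d2=ray(c2,*p2)
    A=np.stack([d1,-d2],1);s=np.linalg.lstsq(A,o2-o1,rcond=None)[0]
    a=o1+s[0]*d1;b=o2+s[1]*d2;return (a+b)/2,np.linalg.norm(a-b)
def proj(c,P):
    K=np.array([[c['fx'],0,c['cx']],[0,c['fy'],c['cy']],[0,0,1]])
    T=c['camera_from_world'];rv=cv2.Rodrigues(T[:3,:3])[0]
    return cv2.projectPoints(np.array(P,float).reshape(-1,1,3),rv,T[:3,3],K,np.array(c['D']))[0][:,0]
def crop(im,x0,y0,x1,y1,s,name):
    cv2.imwrite(name,cv2.resize(im[y0:y1,x0:x1],None,fx=s,fy=s,interpolation=cv2.INTER_CUBIC))
def st():
    o=bot.get_obs();print('t %.2f'%o['time'],'tcp',o['ee_pos'].round(4),'rpy',o['tcp_rot'].round(2),'F',o['wrist_force'].round(1),'op',round(o['opening'],4),'q',o['q'].round(1))
    return o
E
python3 - <<'E'
from h import *
t=cv2.imread('pics/top0.png');s=cv2.imread('pics/side0.png')
crop(t,110,120,310,260,4,'pics/t1.png')
crop(t,260,110,440,250,4,'pics/t2.png')
crop(s,160,90,360,240,4,'pics/s1.png')
E
```

```text
(no output)
```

View pics/t1.png

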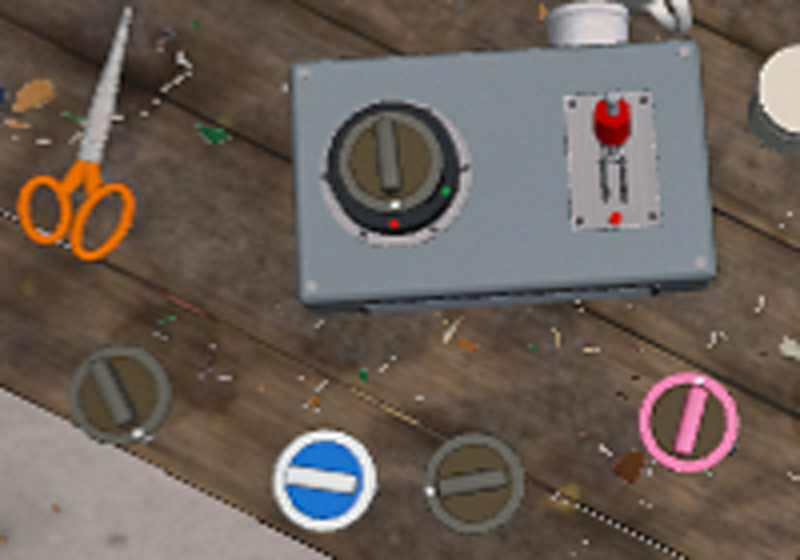

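View pics/t2.png

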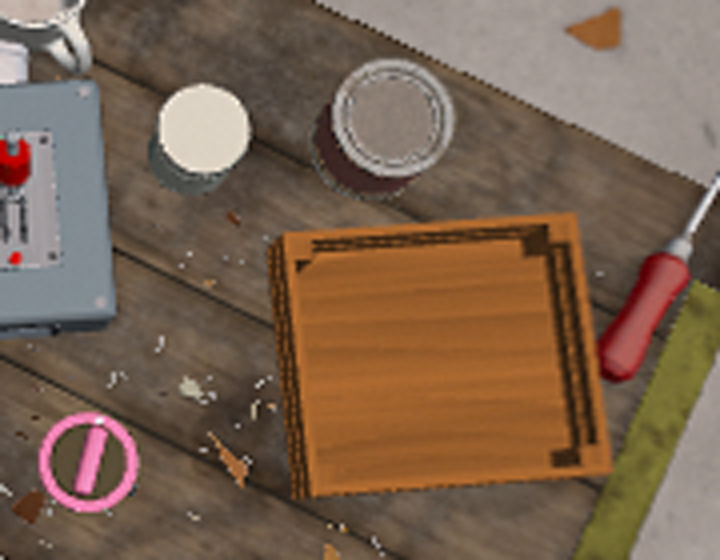

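View pics/s1.png

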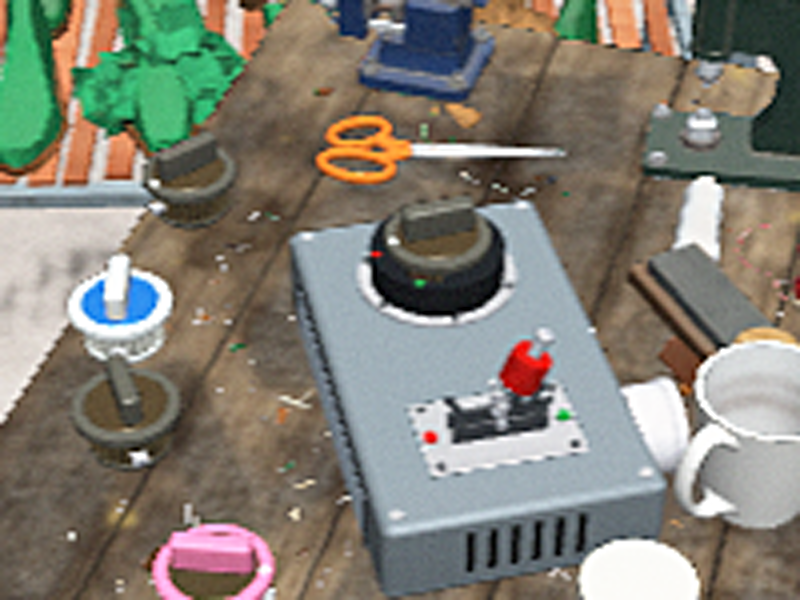

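```bash
cat > m1.py <<'E'
from h import *
c=imaging.calibration('top')
def T(x,y,z): return plane(c,110+(x+.5)/4-.5,120+(y+.5)/4-.5,z)
def T2(x,y,z): return plane(c,260+(x+.5)/4-.5,110+(y+.5)/4-.5,z)
S=[T(*p,.07)[:2] for p in [(306,75),(684,50),(702,262),(312,287)]]
print('screws',np.round(S,4),'c',np.mean(S,0))
yd=(S[0]-S[1])+(S[3]-S[2]); print('yaw',np.degrees(np.arctan2(-yd[0],yd[1])))
xd=(S[0]-S[3])+(S[1]-S[2]); print('yawx',np.degrees(np.arctan2(xd[1],xd[0])), [np.linalg.norm(S[i]-S[(i+1)%4]) for i in range(4)])
C=[T(*p,.07)[:2] for p in [(293,64),(695,42)]]; print('rear corners',C)
for n,ctr,a,b,z in [('b',(121,396),(98,363),(127,425),.038),('fresh',(325,481),(286,477),(356,488),.038),('c',(474,482),(440,487),(508,480),.038),('a',(391,158),(384,117),(390,190),.108),('pink',(688,423),(694,392),(684,455),.038)]:
    P=T(*ctr,z); A=T(*a,z+.024);B=T(*b,z+.024);d=A-B
    print(n,P.round(4),'barmid',((A+B)/2).round(4),'len',np.linalg.norm(d).round(4),'yaw',np.degrees(np.arctan2(d[1],d[0])).round(1))
cr=[T2(*p,.062)[:2] for p in [(283,235),(575,214),(612,470),(308,495)]]
print('crate',np.round(cr,4),np.mean(cr,0),[np.linalg.norm(cr[i]-cr[(i+1)%4]).round(4) for i in range(4)])
d=cr[0]-cr[1];print('crate yaw',np.degrees(np.arctan2(-d[0],d[1])))
d=cr[0]-cr[3];print('crate yaw',np.degrees(np.arctan2(d[1],d[0])))
print('jar',T2(205,130,.073),'tin',T2(393,120,.076))
cs=imaging.calibration('side')
def S1(x,y):return 160+(x+.5)/4-.5,90+(y+.5)/4-.5
print('tip', tri(c,(110+(614+.5)/4-.5,120+100/4-.5),cs,S1(544,335)))
E
python3 m1.py
```

```text
screws [[ 0.7104  0.216 ]
 [ 0.7251 -0.0585]
 [ 0.568  -0.0666]
 [ 0.555   0.2102]] c [0.6396006  0.07527316]
yaw 2.8799281400539045
yawx 2.5351425293994816 [np.float64(0.27494097280482493), np.float64(0.15734167924688164), np.float64(0.27714585149399246), np.float64(0.15550526341432439)]
rear corners [array([0.71875111, 0.22545091]), array([ 0.73103967, -0.06676668])]
b [0.4834 0.351  0.038 ] barmid [0.4829 0.35   0.062 ] len 0.0489 yaw 26.1
fresh [0.4198 0.2049 0.038 ] barmid [0.4181 0.2039 0.062 ] len 0.0494 yaw 79.9
c [0.4168 0.0988 0.038 ] barmid [0.4152 0.0974 0.062 ] len 0.0476 yaw 94.6
a [0.6384 0.1503 0.108 ] barmid [0.6358 0.1502 0.132 ] len 0.051 yaw 4.6
pink [ 0.4558 -0.0556  0.038 ] barmid [ 0.454  -0.0544  0.062 ] len 0.0449 yaw -10.9
crate [[ 0.6162 -0.2003]
 [ 0.6281 -0.4135]
 [ 0.4425 -0.4239]
 [ 0.4289 -0.208 ]] [ 0.5289158  -0.31142729] [np.float64(0.2136), np.float64(0.1859), np.float64(0.2163), np.float64(0.1875)]
crate yaw 3.1736735479573657
crate yaw 2.3671352826001013
jar [ 0.69264231 -0.14520783  0.073     ] tin [ 0.69695542 -0.28145369  0.076     ]
tip (array([ 0.66960748, -0.00398581,  0.1426838 ]), np.float64(0.0030182774189160956))
```

```bash
cat >> h.py <<'E'
EXT=np.array([0.640,0.0753]);YAW=2.7
def ext(x,y,z):
    a=np.radians(YAW);return np.array([EXT[0]+np.cos(a)*x-np.sin(a)*y,EXT[1]+np.sin(a)*x+np.cos(a)*y,z])
def plan(pos,rpy,n=None,via=None,op=None,vmax=.036,wmax=6.5):
    "print rows to reach tcp pos / rpy"
    o=st();p=o['ee_pos'];r=R.from_euler('xyz',o['tcp_rot'],degrees=True);g=R.from_euler('xyz',rpy,degrees=True)
    pos=np.array(pos,float);rv=(r.inv()*g).as_rotvec();d=pos-p
    if n is None:n=int(max(1,np.ceil(np.linalg.norm(d)/vmax),np.ceil(np.degrees(np.linalg.norm(rv))/wmax)))
    rows=[]
    for i in range(n):
        ri=r*R.from_rotvec(rv*i/n)
        s=ri.inv().apply(d/n)*100
        rows.append([*np.round(rv/n,3)+0.,*np.round(s,2)+0.,op if op is not None else round(min(o['opening']*100,8.5),1)])
    print('n',n,'dist',np.round(d,4),'rot',np.degrees(rv).round(1))
    for k in range(0,n,12):print(str([[ [float(np.round(x,3)) for x in q] for q in rows[k:k+12]]]).replace(' ',''))
def pinch2tcp(P,rpy):
    return np.array(P)+R.from_euler('xyz',rpy,degrees=True).apply([0,0,bot.pinch_z])
E
python3 - <<'E'
from h import *
col=ext(np.sin(.43)*.0395,-.08,.082+np.cos(.43)*.0395)
print(col, pinch2tcp(col,[180,24.6,2.7]))
plan([.62,0,.26],[180,0,2.7])
E
```

```text
[ 0.66021663 -0.00383552  0.11790415] [ 0.65244082 -0.00420221  0.10090143]
t 0.15 tcp [0.1915 0.5154 0.2307] rpy [-179.94   -0.    159.62] F [ 0.  -0.7  0.3] op 0.0855 q [69.6  5.  10.  95.1  0.  90. ]
n 25 dist [ 0.4285 -0.5154  0.0293] rot [-0.000e+00  1.000e-01  1.569e+02]
[[[0.0,0.0,0.11,-2.32,-1.34,-0.12,8.5],[0.0,0.0,0.11,-2.46,-1.07,-0.12,8.5],[0.0,0.0,0.11,-2.56,-0.8,-0.12,8.5],[0.0,0.0,0.11,-2.63,-0.51,-0.12,8.5],[0.0,0.0,0.11,-2.67,-0.22,-0.12,8.5],[0.0,0.0,0.11,-2.68,0.07,-0.12,8.5],[0.0,0.0,0.11,-2.66,0.36,-0.12,8.5],[0.0,0.0,0.11,-2.6,0.65,-0.12,8.5],[0.0,0.0,0.11,-2.51,0.93,-0.12,8.5],[0.0,0.0,0.11,-2.4,1.2,-0.12,8.5],[0.0,0.0,0.11,-2.25,1.46,-0.12,8.5],[0.0,0.0,0.11,-2.08,1.69,-0.12,8.5]]]
[[[0.0,0.0,0.11,-1.88,1.91,-0.12,8.5],[0.0,0.0,0.11,-1.66,2.1,-0.12,8.5],[0.0,0.0,0.11,-1.42,2.27,-0.12,8.5],[0.0,0.0,0.11,-1.16,2.42,-0.12,8.5],[0.0,0.0,0.11,-0.89,2.53,-0.12,8.5],[0.0,0.0,0.11,-0.61,2.61,-0.12,8.5],[0.0,0.0,0.11,-0.32,2.66,-0.12,8.5],[0.0,0.0,0.11,-0.03,2.68,-0.12,8.5],[0.0,0.0,0.11,0.26,2.67,-0.12,8.5],[0.0,0.0,0.11,0.55,2.62,-0.12,8.5],[0.0,0.0,0.11,0.84,2.55,-0.12,8.5],[0.0,0.0,0.11,1.11,2.44,-0.12,8.5]]]
[[[0.0,0.0,0.11,1.37,2.3,-0.12,8.5]]]
```

servo_tool(
  moves=[
    [[0,0,0.11,-2.32,-1.34,-0.12,8.5],[0,0,0.11,-2.46,-1.07,-0.12,8.5],[0,0,0.11,-2.56,-0.8,-0.12,8.5],[0,0,0.11,-2.63,-0.51,-0.12,8.5],[0,0,0.11,-2.67,-0.22,-0.12,8.5],[0,0,0.11,-2.68,0.07,-0.12,8.5],[0,0,0.11,-2.66,0.36,-0.12,8.5],[0,0,0.11,-2.6,0.65,-0.12,8.5],[0,0,0.11,-2.51,0.93,-0.12,8.5],[0,0,0.11,-2.4,1.2,-0.12,8.5],[0,0,0.11,-2.25,1.46,-0.12,8.5],[0,0,0.11,-2.08,1.69,-0.12,8.5]],
  ],
)

```text
time: 1.15
ee_pos: [0.3952, 0.2544, 0.2415]
tcp_rot: [-179.8, 0.4, 81.1]
wrist_force: [0.6, 0.2, 0.2]
opening: 0.0849
```

```bash
python3 -c "
from h import *
plan([.62,0,.26],[180,0,2.7])"
```

```text
t 1.15 tcp [0.3952 0.2544 0.2415] rpy [-179.79    0.38   81.05] F [0.6 0.2 0.2] op 0.0849 q [ 3.290e+01 -5.300e+00  1.000e+00  9.670e+01 -1.000e-01  1.318e+02]
n 13 dist [ 0.2248 -0.2544  0.0185] rot [ 0.1  0.5 78.4]
[[[0.0,0.001,0.105,-1.66,2.01,-0.14,8.5],[0.0,0.001,0.105,-1.44,2.18,-0.14,8.5],[0.0,0.001,0.105,-1.21,2.31,-0.14,8.5],[0.0,0.001,0.105,-0.96,2.43,-0.14,8.5],[0.0,0.001,0.105,-0.7,2.52,-0.14,8.5],[0.0,0.001,0.105,-0.43,2.58,-0.14,8.5],[0.0,0.001,0.105,-0.16,2.61,-0.14,8.5],[0.0,0.001,0.105,0.12,2.61,-0.14,8.5],[0.0,0.001,0.105,0.39,2.58,-0.14,8.5],[0.0,0.001,0.105,0.66,2.53,-0.14,8.5],[0.0,0.001,0.105,0.92,2.44,-0.14,8.5],[0.0,0.001,0.105,1.17,2.33,-0.14,8.5]]]
[[[0.0,0.001,0.105,1.41,2.2,-0.14,8.5]]]
```

```bash
python3 -c "
from h import *
plan([.62,0,.26],[180,0,182.7])"
```

```text
t 1.15 tcp [0.3952 0.2544 0.2415] rpy [-179.79    0.38   81.05] F [0.6 0.2 0.2] op 0.0849 q [ 3.290e+01 -5.300e+00  1.000e+00  9.670e+01 -1.000e-01  1.318e+02]
n 16 dist [ 0.2248 -0.2544  0.0185] rot [-5.000e-01  1.000e-01 -1.016e+02]
[[[-0.001,0.0,-0.111,-1.35,1.63,-0.11,8.5],[-0.001,0.0,-0.111,-1.53,1.47,-0.11,8.5],[-0.001,0.0,-0.111,-1.68,1.3,-0.11,8.5],[-0.001,0.0,-0.111,-1.81,1.1,-0.11,8.5],[-0.001,0.0,-0.111,-1.92,0.9,-0.11,8.5],[-0.001,0.0,-0.111,-2.01,0.68,-0.11,8.5],[-0.001,0.0,-0.111,-2.07,0.45,-0.11,8.5],[-0.001,0.0,-0.111,-2.11,0.22,-0.11,8.5],[-0.001,0.0,-0.111,-2.12,-0.02,-0.11,8.5],[-0.001,0.0,-0.111,-2.11,-0.25,-0.11,8.5],[-0.001,0.0,-0.111,-2.07,-0.48,-0.11,8.5],[-0.001,0.0,-0.111,-2.0,-0.71,-0.11,8.5]]]
[[[-0.001,0.0,-0.111,-1.91,-0.92,-0.11,8.5],[-0.001,0.0,-0.111,-1.8,-1.13,-0.11,8.5],[-0.001,0.0,-0.111,-1.66,-1.32,-0.11,8.5],[-0.001,0.0,-0.111,-1.5,-1.5,-0.11,8.5]]]
```

servo_tool(
  moves=[
    [[0,0,-0.111,-1.35,1.63,-0.11,8.5],[0,0,-0.111,-1.53,1.47,-0.11,8.5],[0,0,-0.111,-1.68,1.3,-0.11,8.5],[0,0,-0.111,-1.81,1.1,-0.11,8.5],[0,0,-0.111,-1.92,0.9,-0.11,8.5],[0,0,-0.111,-2.01,0.68,-0.11,8.5],[0,0,-0.111,-2.07,0.45,-0.11,8.5],[0,0,-0.111,-2.11,0.22,-0.11,8.5],[0,0,-0.111,-2.12,0,-0.11,8.5],[0,0,-0.111,-2.11,-0.25,-0.11,8.5],[0,0,-0.111,-2.07,-0.48,-0.11,8.5],[0,0,-0.111,-2,-0.71,-0.11,8.5]],
  ],
)

```text
time: 2.15
ee_pos: [0.5721, 0.0518, 0.2532]
tcp_rot: [-179.5, -0.3, 159.7]
wrist_force: [1.2, 0.3, 0.8]
opening: 0.0851
```

servo_tool(
  moves=[
    [[0,0,-0.111,-1.91,-0.92,-0.11,8.5],[0,0,-0.111,-1.8,-1.13,-0.11,8.5],[0,0,-0.111,-1.66,-1.32,-0.11,8.5],[0,0,-0.111,-1.5,-1.5,-0.11,8.5]],
  ],
)

```text
time: 2.48
ee_pos: [0.6339, -0.0126, 0.2563]
tcp_rot: [-179.7, -0.6, -173.6]
wrist_force: [0.1, 0.2, -0.0]
opening: 0.0847
```

```bash
python3 -c "
from h import *
st()
c=imaging.calibration('wrist')
cv2.imwrite('pics/w1.png',imaging.camera('wrist'))
rp=[180,-24.6,182.7]
P=ext(np.sin(.43)*.12,-.08,.082+np.cos(.43)*.12)
plan(pinch2tcp(P,rp),rp,op=6)
for a in [[0,-.08,.07],[.0288,-.08,.1447],[0,.075,.132],[-.09,-.15,.07]]: print(proj(c,[ext(*a)]))
"
```

```text
t 2.48 tcp [ 0.6339 -0.0126  0.2563] rpy [-179.67   -0.65 -173.56] F [ 0.1  0.2 -0. ] op 0.0847 q [ -1.   18.6  28.9 100.8  -0.4  -7.4]
t 2.53 tcp [ 0.6358 -0.0152  0.2551] rpy [-179.62   -0.67 -173.05] F [-1.2 -2.1 -1.2] op 0.0851 q [ -1.2  18.9  29.1 100.8  -0.5  -8.1]
n 4 dist [ 0.0502  0.0125 -0.081 ] rot [-1.3 23.9  4.1]
[[[-0.006,0.104,0.018,-1.31,0.17,2.01,6.0],[-0.006,0.104,0.018,-1.51,0.19,1.86,6.0],[-0.006,0.104,0.018,-1.69,0.21,1.7,6.0],[-0.006,0.104,0.018,-1.85,0.23,1.51,6.0]]]
[[264.62510845 179.92985768]]
[[263.58081339 227.69183289]]
[[415.92094323 205.50670959]]
[[207.96501933  98.37664305]]
```

View pics/w1.png

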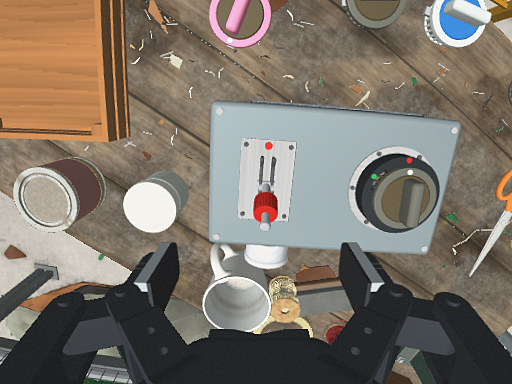

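servo_tool(
  moves=[
    [[-0.004,0.07,0.012,-0.9,0.11,1.34,6],[-0.004,0.07,0.012,-1.0,0.12,1.3,6],[-0.004,0.07,0.012,-1.08,0.13,1.2,6],[-0.004,0.07,0.012,-1.15,0.13,1.12,6],[-0.004,0.07,0.012,-1.2,0.14,1.06,6],[-0.004,0.07,0.012,-1.25,0.15,1.0,6],[0,0,0,0,0,0,6]],
  ],
)

```text
time: 3.12
ee_pos: [0.6546, -0.0059, 0.1772]
tcp_rot: [179.9, -25.4, -177.3]
wrist_force: [0.6, 1.2, -3.3]
opening: 0.06
```

```bash
python3 -c "
from h import *
st()
c=imaging.calibration('wrist')
im=imaging.camera('wrist');cv2.imwrite('pics/w2.png',im)
cv2.imwrite('pics/s2.png',imaging.camera('side'))
rp=[180,-24.6,182.7]
P=ext(np.sin(.43)*.0395,-.08,.082+np.cos(.43)*.0395)
plan(pinch2tcp(P,rp),rp,op=6)
for a in [[0,-.08,.07],[.0288,-.08,.1447]]: print(proj(c,[ext(*a)]))
"
```

```text
t 3.12 tcp [ 0.6546 -0.0059  0.1772] rpy [ 179.91  -25.44 -177.28] F [ 0.6  1.2 -3.3] op 0.06 q [ -0.   55.5  70.3 130.2  -1.1  -2.5]
t 3.22 tcp [ 0.6537 -0.0062  0.1852] rpy [ 179.91  -24.93 -177.24] F [-0.4 -0.4  0.6] op 0.0601 q [-1.000e-01  5.500e+01  7.060e+01  1.305e+02 -1.100e+00 -2.600e+00]
n 3 dist [-0.0012  0.002  -0.0843] rot [ 0.1 -0.3  0.1]
[[[0.0,-0.002,0.0,-1.15,0.07,2.57,6.0],[0.0,-0.002,0.0,-1.15,0.07,2.57,6.0],[0.0,-0.002,0.0,-1.14,0.07,2.57,6.0]]]
[[259.66098517 227.60387568]]
[[260.20418285 270.05926256]]
```

View pics/w2.png

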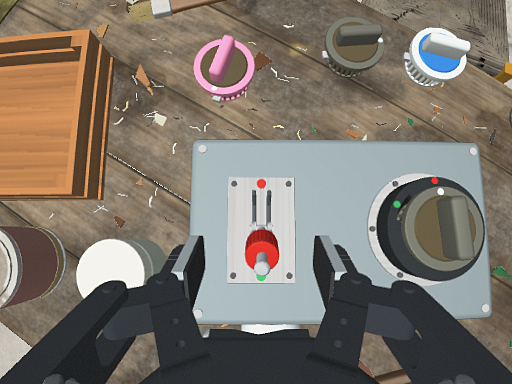

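View pics/s2.png

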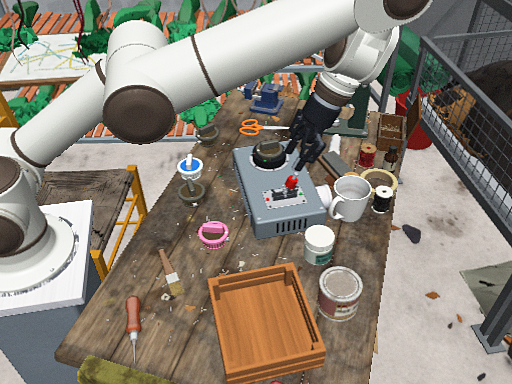

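```bash
cat > kin.py <<'E'
import numpy as np
from scipy.optimize import least_squares
# q2,q3,q4, r, z
data=[(5.01007612,10.0345717,95.098648,np.hypot(.19151887,.51533981),.23059394),
(-5.3,1.0,96.7,np.hypot(.3952,.2544),.2415),
(18.6,28.9,100.8,np.hypot(.6339,.0126),.2563),
(18.9,29.1,100.8,np.hypot(.6358,.0152),.2551),
(55.5,70.3,130.2,np.hypot(.6546,.0059),.1772),
(55.0,70.6,130.5,np.hypot(.6537,.0062),.1852)]
A=[];b=[]
def rowsf(q2,q3,q4):
    q2,q3,q4=np.radians([q2,q3,q4]);e=q3-q2;l=q4-np.pi/2-e
    return [1,0,np.sin(q2),np.cos(e),-np.sin(l)],[0,1,np.cos(q2),np.sin(e),-np.cos(l)]
for d in data:
    x,y=rowsf(*d[:3]);A+=[x,y];b+=[d[3],d[4]]
A=np.array(A);b=np.array(b)
X,res,rk,sv=np.linalg.lstsq(A,b,rcond=None)
if __name__=='__main__':print(X,rk,sv,(A@X-b).round(4))
def ik(r,z,lean):
    f=lambda q:[np.dot(w,X)-t for w,t in zip(rowsf(q[0],q[1],90+q[1]-q[0]+lean),(r,z))]
    s=least_squares(f,[30,30]);q=s.x
    return q[0].round(1),q[1].round(1),(90+q[1]-q[0]+lean).round(1),np.abs(s.fun).max().round(4)
E
python3 kin.py
python3 - <<'E'
from h import *; from kin import ik
for lift in (0,.012,.08):
  for th in (.43,.2,0,-.43):
    for lean in (24.6,18,12,6,0,-12,-24.6):
        P=ext(np.sin(th)*(.0395+lift),-.08,.082+np.cos(th)*(.0395+lift));t=pinch2tcp(P,[180,-lean,182.7])
        print(lift,th,lean,ik(np.hypot(t[0],t[1]),t[2],lean))
E
```

```text
[0.02200243 0.20597648 0.41331961 0.49260331 0.42993176] 5 [4.36514975 3.2166124  0.74624194 0.1882809  0.08090492] [-0.0015  0.0003  0.0004  0.0002  0.0007 -0.0004  0.0002 -0.0008 -0.0001
  0.0003  0.0003  0.0004]
0 0.43 24.6 (np.float64(50.1), np.float64(52.6), np.float64(117.0), np.float64(0.0))
0 0.43 18 (np.float64(41.3), np.float64(40.4), np.float64(107.1), np.float64(0.0))
0 0.43 12 (np.float64(34.1), np.float64(30.9), np.float64(98.7), np.float64(0.0))
0 0.43 6 (np.float64(27.5), np.float64(22.2), np.float64(90.7), np.float64(0.0))
0 0.43 0 (np.float64(21.2), np.float64(14.0), np.float64(82.8), np.float64(0.0))
0 0.43 -12 (np.float64(9.6), np.float64(-1.3), np.float64(67.1), np.float64(0.0))
0 0.43 -24.6 (np.float64(-1.2), np.float64(-16.2), np.float64(50.4), np.float64(0.0))
0 0.2 24.6 (np.float64(48.3), np.float64(49.8), np.float64(116.2), np.float64(0.0))
0 0.2 18 (np.float64(39.7), np.float64(38.3), np.float64(106.6), np.float64(0.0))
0 0.2 12 (np.float64(32.7), np.float64(29.2), np.float64(98.4), np.float64(0.0))
0 0.2 6 (np.float64(26.2), np.float64(20.7), np.float64(90
[... 5513 characters left out ...]
0))
0.08 0 -24.6 (np.float64(-5.6), np.float64(-10.5), np.float64(60.5), np.float64(0.0))
0.08 -0.43 24.6 (np.float64(37.5), np.float64(41.1), np.float64(118.2), np.float64(0.0))
0.08 -0.43 18 (np.float64(30.0), np.float64(32.1), np.float64(110.1), np.float64(0.0))
0.08 -0.43 12 (np.float64(23.5), np.float64(24.5), np.float64(102.9), np.float64(0.0))
0.08 -0.43 6 (np.float64(17.2), np.float64(17.1), np.float64(95.9), np.float64(0.0))
0.08 -0.43 0 (np.float64(11.1), np.float64(10.0), np.float64(88.9), np.float64(0.0))
0.08 -0.43 -12 (np.float64(-0.7), np.float64(-3.8), np.float64(74.9), np.float64(0.0))
0.08 -0.43 -24.6 (np.float64(-12.5), np.float64(-17.8), np.float64(60.2), np.float64(0.0))
```

servo_tool(
  moves=[
    [[0,0,0,-0.8,0.06,1.9,6],[0,0,0,-0.9,0.05,1.9,6],[0,0,0,-0.9,0.05,1.9,6],[0,0,0,-0.8,0.03,1.6,6],[0,0,0,0,0,0,6]],
  ],
)

```text
time: 3.63
ee_pos: [0.6564, -0.0046, 0.1175]
tcp_rot: [180.0, -23.5, -177.3]
wrist_force: [-0.0, 0.4, -0.9]
opening: 0.0601
```

```bash
python3 -c "
from h import *
rp=[180,-24.6,182.7]
P=ext(np.sin(.43)*.0395,-.08,.082+np.cos(.43)*.0395)
plan(pinch2tcp(P,rp),rp,op=6)
im=imaging.camera('wrist');cv2.imwrite('pics/w3.png',im)
"
```

```text
t 3.63 tcp [ 0.6564 -0.0046  0.1175] rpy [ 179.99  -23.47 -177.27] F [-0.   0.4 -0.9] op 0.0601 q [ 1.000e-01  4.790e+01  5.160e+01  1.172e+02 -1.100e+00 -2.400e+00]
n 1 dist [-0.0039  0.0004 -0.0166] rot [-0.   1.1  0. ]
[[[0.0,0.02,0.0,-0.3,0.06,1.68,6.0]]]
```

View pics/w3.png

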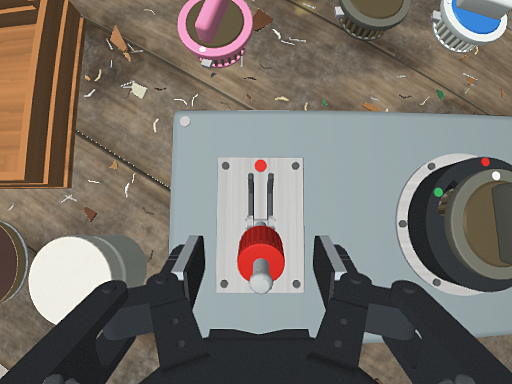

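servo_tool(
  moves=[
    [[0,0.01,0,-0.15,0.03,0.85,6],[0,0.01,0,-0.15,0.03,0.85,6],[0,0,0,0,0,0,5],[0,0,0,0,0,0,1.5],[0,0,0,0,0,0,1.5],[0,0,0,0,0,0,1.5],[0,0,0,0,0,0,1.5]],
  ],
  force=70,
)

```text
time: 4.27
ee_pos: [0.6539, -0.0038, 0.1123]
tcp_rot: [180.0, -23.9, -177.3]
wrist_force: [-1.2, -0.6, -2.1]
opening: 0.0226
```

```bash
python3 -c "
from h import *
rp=[180,-24.6,182.7]
P=ext(np.sin(.43)*.0395,-.08,.082+np.cos(.43)*.0395)
plan(pinch2tcp(P,rp),rp,op=6)
im=imaging.camera('wrist');cv2.imwrite('pics/w4.png',im)
"
```

```text
t 4.27 tcp [ 0.6539 -0.0038  0.1123] rpy [ 179.99  -23.86 -177.27] F [-1.2 -0.6 -2.1] op 0.0226 q [ 1.000e-01  4.780e+01  5.070e+01  1.168e+02 -1.000e+00 -2.400e+00]
n 1 dist [-0.0015 -0.0004 -0.0114] rot [-0.   0.7  0. ]
[[[0.0,0.013,0.001,-0.33,-0.03,1.11,6.0]]]
```

View pics/w4.png

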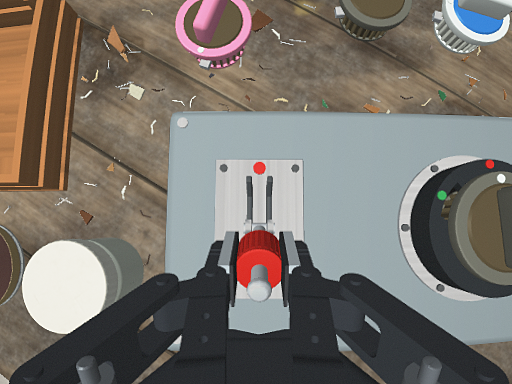

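servo_tool(
  moves=[
    [[0,0,0,0,0,0,5],[0,0,0,0,0,0,5],[0,0.008,0,-0.15,-0.02,0.6,5],[0,0.008,0,-0.15,-0.02,0.6,5],[0,0,0,-0.1,0,0.3,5],[0,0,0,0,0,0.2,5],[0,0,0,0,0,0.1,5],[0,0,0,0,0,0,5]],
  ],
)

```text
time: 4.98
ee_pos: [0.6497, -0.0053, 0.0913]
tcp_rot: [-179.9, -25.0, -177.3]
wrist_force: [0.1, 0.1, -0.7]
opening: 0.0496
```

```bash
python3 -c "
from h import *
rp=[180,-24.6,182.7]
P=ext(np.sin(.43)*.0395,-.08,.082+np.cos(.43)*.0395)
plan(pinch2tcp(P,rp),rp,op=6)
"
```

```text
t 4.98 tcp [ 0.6497 -0.0053  0.0913] rpy [-179.94  -24.96 -177.31] F [ 0.1  0.1 -0.7] op 0.0496 q [  0.   48.   48.3 115.3  -1.2  -2.4]
n 1 dist [0.0028 0.0011 0.0096] rot [-0.1 -0.4 -0. ]
[[[-0.001,-0.006,0.0,0.15,0.1,-0.99,6.0]]]
```

servo_tool(
  moves=[
    [[0,0,0,0.1,0.05,-0.5,5],[0,-0.004,0,0.05,0.03,-0.3,5],[0,0,0,0,0,-0.1,5],[0,0,0,0,0,0,5]],
  ],
)

```text
time: 5.32
ee_pos: [0.6523, -0.0043, 0.1017]
tcp_rot: [-179.9, -24.7, -177.3]
wrist_force: [0.4, 0.1, -0.9]
opening: 0.0498
```

```bash
python3 -c "
from h import *
rp=[180,-24.6,182.7]
P=ext(np.sin(.43)*.0395,-.08,.082+np.cos(.43)*.0395)
plan(pinch2tcp(P,rp),rp,op=6)
"
```

```text
t 5.32 tcp [ 0.6523 -0.0043  0.1017] rpy [-179.94  -24.67 -177.31] F [ 0.4  0.1 -0.9] op 0.0498 q [ 1.000e-01  4.830e+01  5.020e+01  1.165e+02 -1.100e+00 -2.300e+00]
n 1 dist [ 0.0002  0.0001 -0.0008] rot [-0.1 -0.1 -0. ]
[[[-0.001,-0.001,0.0,-0.05,0.01,0.07,6.0]]]
```

servo_tool(
  moves=[
    [[0,0,0,0,0,0,1.5],[0,0,0,0,0,0,1.5],[0,0,0,0,0,0,1.5],[0,0,0,0,0,0,1.5],[0,0,0,0,0,0,1.5],[0,0,0,0,0,0,1.5]],
  ],
  force=80,
)

```text
time: 5.82
ee_pos: [0.6528, -0.0039, 0.1027]
tcp_rot: [-180.0, -24.5, -177.3]
wrist_force: [0.3, 0.2, 1.4]
opening: 0.0229
```

```bash
python3 -c "
from h import *
st()
im=imaging.camera('wrist');cv2.imwrite('pics/w5.png',im)
im=imaging.camera('side');crop(im,220,130,340,220,6,'pics/s5.png')
"
```

```text
t 5.82 tcp [ 0.6528 -0.0039  0.1027] rpy [-179.96  -24.54 -177.28] F [0.3 0.2 1.4] op 0.0229 q [ 1.000e-01  4.830e+01  5.020e+01  1.165e+02 -1.100e+00 -2.300e+00]
```

View pics/w5.png

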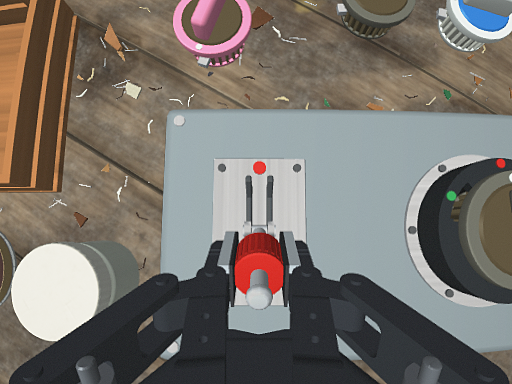

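View pics/s5.png

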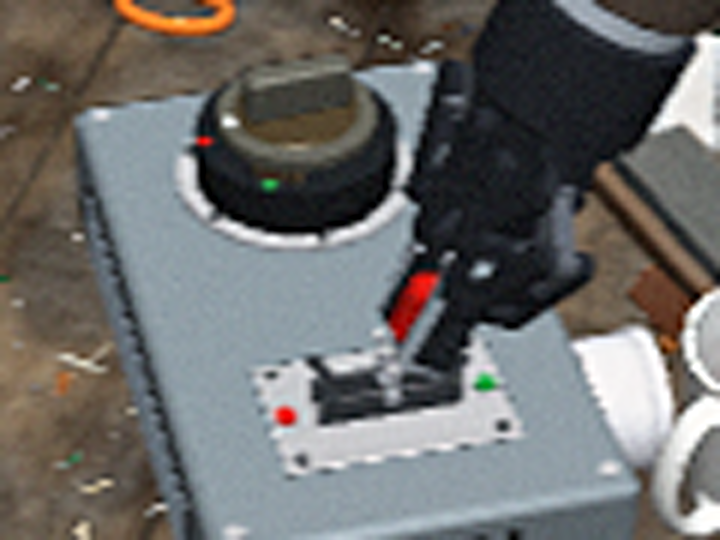

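servo_tool(
  moves=[
    [[0,0,0,0,0,-0.4,1.5],[0,0,0,0,0,-0.4,1.5],[0,0,0,0,0,-0.2,1.5],[0,0,0,0,0,-0.1,1.5],[0,0,0,0,0,0,1.5]],
  ],
)

```text
time: 6.33
ee_pos: [0.6569, -0.0036, 0.1116]
tcp_rot: [-180.0, -24.8, -177.3]
wrist_force: [-2.0, 1.3, -3.9]
opening: 0.0227
```

```bash
python3 -c "
from h import *
st()
im=imaging.camera('wrist');cv2.imwrite('pics/w6.png',im)
im=imaging.camera('side');crop(im,220,130,340,220,6,'pics/s6.png')
"
```

```text
t 6.33 tcp [ 0.6569 -0.0036  0.1116] rpy [-179.97  -24.8  -177.28] F [-2.   1.3 -3.9] op 0.0227 q [  0.2  50.   53.9 118.7  -1.1  -2.3]
```

View pics/s6.png

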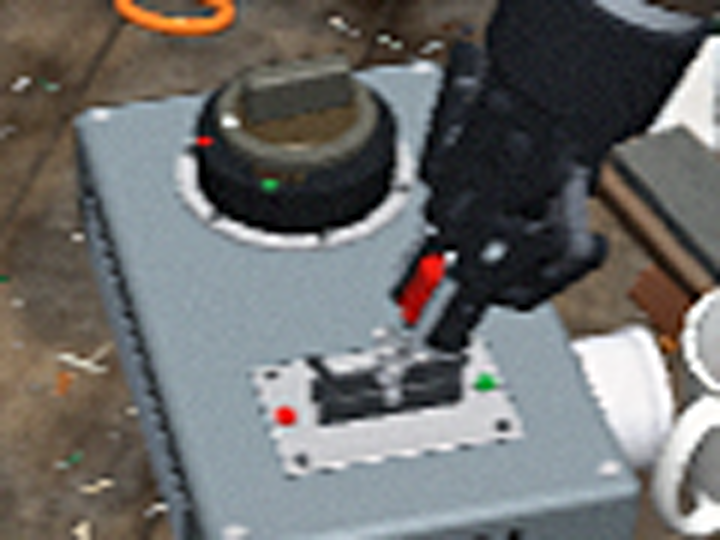

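servo_tool(
  moves=[
    [[0,0,0,0,0,-0.2,1.5],[0,0,0,0,0,-0.05,1.5],[0,-0.08,0,0.26,0,0,1.5],[0,-0.08,0,0.26,0,0,1.5],[0,-0.08,0,0.26,0,0,1.5],[0,-0.08,0,0.26,0,0,1.5],[0,0,0,0,0,0,1.5]],
  ],
  force=100,
)

```text
time: 7.02
ee_pos: [0.6531, -0.0037, 0.1037]
tcp_rot: [180.0, -6.8, -177.2]
wrist_force: [-13.9, -1.3, -1.8]
opening: 0.022
```

```bash
cat > arc.py <<'E'
from h import *
import sys
o=st()
Rm=R.from_euler('xyz',o['tcp_rot'],degrees=True)
pv=ext(0,-.08,.082)
g=o['ee_pos']-Rm.apply([0,0,bot.pinch_z])
print('pivot in tool',Rm.inv().apply(pv-o['ee_pos']).round(4),'grasp dist',np.linalg.norm(g-pv).round(4),'grasp ang(lean)',np.degrees(np.arctan2((g-pv)[0],(g-pv)[2])).round(1))
im=imaging.camera('side');crop(im,220,130,340,220,6,sys.argv[1])
E
python3 arc.py pics/s7.png
```

```text
t 7.02 tcp [ 0.6531 -0.0037  0.1037] rpy [ 179.96   -6.8  -177.18] F [-13.9  -1.3  -1.8] op 0.022 q [-0.2 26.  21.1 92.  -0.3 -3. ]
pivot in tool [ 0.0068 -0.0005  0.0227] grasp dist 0.0419 grasp ang(lean) 16.1
```

View pics/s7.png

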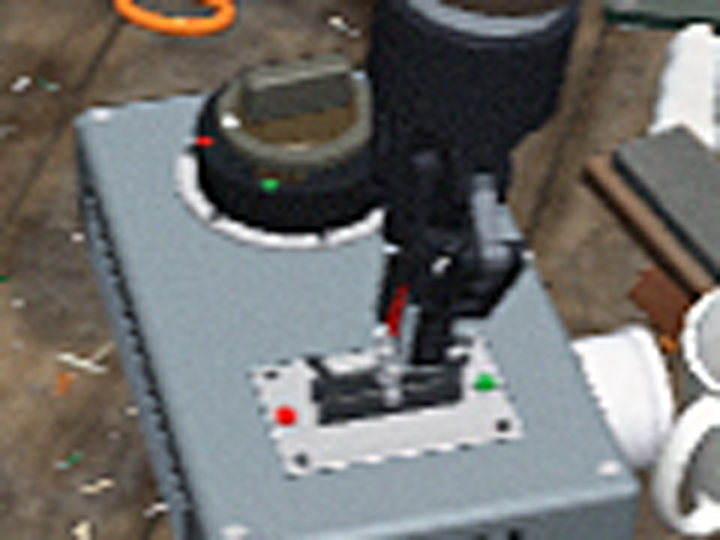

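servo_tool(
  moves=[
    [[0,0,0,0,0,0,5],[0,0,0,0,0,0,5],[0,0,0,0,0,0,5],[0,0,0,0,0,0,5]],
  ],
)

```text
time: 7.4
ee_pos: [0.6546, -0.0036, 0.108]
tcp_rot: [180.0, -6.5, -177.2]
wrist_force: [0.2, -0.3, 0.1]
opening: 0.05
```

```bash
python3 -c "
from h import *
rp=[180,-24.6,182.7]
P=ext(np.sin(.43)*.0395,-.08,.082+np.cos(.43)*.0395)
plan(pinch2tcp(P,rp),rp,op=5,n=7)
im=imaging.camera('wrist');cv2.imwrite('pics/w8.png',im)
im=imaging.camera('side');crop(im,220,130,340,220,6,'pics/s8.png')
"
```

```text
t 7.40 tcp [ 0.6546 -0.0036  0.108 ] rpy [ 179.96   -6.51 -177.24] F [ 0.2 -0.3  0.1] op 0.05 q [-0.2 25.8 21.5 92.1 -0.3 -2.9]
n 7 dist [-0.0021 -0.0006 -0.0071] rot [ 0.  18.1  0.1]
[[[0.0,0.045,0.0,0.02,-0.01,0.1,5.0],[0.0,0.045,0.0,0.01,-0.01,0.11,5.0],[0.0,0.045,0.0,0.01,-0.01,0.11,5.0],[0.0,0.045,0.0,0.0,-0.01,0.11,5.0],[0.0,0.045,0.0,0.0,-0.01,0.11,5.0],[0.0,0.045,0.0,0.0,-0.01,0.11,5.0],[0.0,0.045,0.0,-0.01,-0.01,0.11,5.0]]]
```

View pics/w8.png

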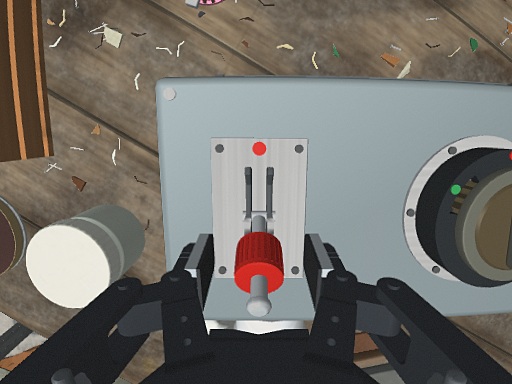

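View pics/s8.png

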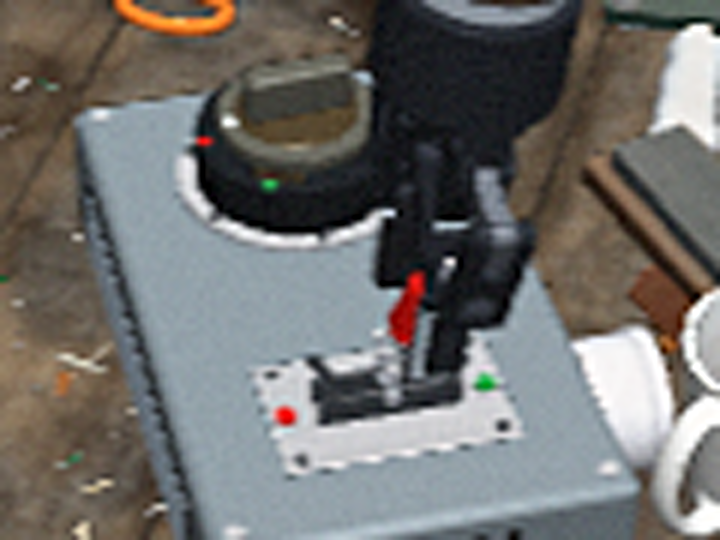

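servo_tool(
  moves=[
    [[0,0.04,0,0.02,-0.01,0.1,5],[0,0.04,0,0.01,-0.01,0.1,5],[0,0.04,0,0.01,-0.01,0.1,5],[0,0.04,0,0,-0.01,0.1,5],[0,0.04,0,0,-0.01,0.1,5],[0,0.04,0,0,-0.01,0.1,5],[0,0.04,0,0,-0.01,0.1,5],[0,0.02,0,0,0,0,5],[0,0,0,0,0,0,5]],
  ],
)

```text
time: 8.25
ee_pos: [0.6533, -0.0047, 0.0994]
tcp_rot: [180.0, -24.6, -177.2]
wrist_force: [-1.5, -0.3, 0.3]
opening: 0.0502
```

```bash
python3 -c "
from h import *
rp=[180,-24.6,182.7]
P=ext(np.sin(.43)*.0395,-.08,.082+np.cos(.43)*.0395)
plan(pinch2tcp(P,rp),rp,op=5)
"
```

```text
t 8.25 tcp [ 0.6533 -0.0047  0.0994] rpy [ 179.98  -24.62 -177.23] F [-1.5 -0.3  0.3] op 0.0502 q [ 1.000e-01  4.840e+01  5.010e+01  1.162e+02 -1.100e+00 -2.500e+00]
n 1 dist [-0.0008  0.0005  0.0015] rot [-0.  -0.   0.1]
[[[0.0,0.0,0.001,0.14,0.05,-0.11,5.0]]]
```

servo_tool(
  moves=[
    [[0,0,0,0.1,0.04,-0.1,1.5],[0,0,0,0,0,0,1.5],[0,0,0,0,0,0,1.5],[0,0,0,0,0,0,1.5],[0,0,0,0,0,0,1.5],[0,0,0,0,0,-0.3,1.5],[0,0,0,0,0,-0.3,1.5],[0,0,0,0,0,-0.3,1.5],[0,0,0,0,0,-0.2,1.5],[0,0,0,0,0,-0.1,1.5],[0,0,0,0,0,0,1.5]],
  ],
  force=100,
)

```text
time: 9.17
ee_pos: [0.6583, -0.0036, 0.1116]
tcp_rot: [179.9, -24.5, -177.2]
wrist_force: [-2.1, 0.9, -4.7]
opening: 0.0225
```

```bash
python3 arc.py pics/s9.png
```

```text
t 9.17 tcp [ 0.6583 -0.0036  0.1116] rpy [ 179.94  -24.49 -177.21] F [-2.1  0.9 -4.7] op 0.0225 q [ 1.000e-01  4.980e+01  5.370e+01  1.184e+02 -1.000e+00 -2.400e+00]
pivot in tool [ 0.0009 -0.0004  0.033 ] grasp dist 0.0517 grasp ang(lean) 25.5
```

servo_tool(
  moves=[
    [[0,-0.03,0,0.1,0,0,1.5],[0,-0.04,0,0.132,0,0,1.5],[0,-0.04,0,0.132,0,0,1.5],[0,-0.04,0,0.132,0,0,1.5],[0,-0.04,0,0.132,0,0,1.5],[0,0,0,0,0,0,1.5]],
  ],
)

```text
time: 9.72
ee_pos: [0.651, -0.0039, 0.1101]
tcp_rot: [179.9, -13.5, -177.2]
wrist_force: [4.4, 0.5, -5.7]
opening: 0.0225
```

```bash
python3 arc.py pics/s10.png
```

```text
t 9.72 tcp [ 0.651  -0.0039  0.1101] rpy [ 179.94  -13.52 -177.21] F [ 4.4  0.5 -5.7] op 0.0225 q [-1.000e-01  3.340e+01  3.130e+01  1.014e+02 -6.000e-01 -2.800e+00]
pivot in tool [ 0.0005 -0.0004  0.029 ] grasp dist 0.0477 grasp ang(lean) 14.1
```

View pics/s10.png

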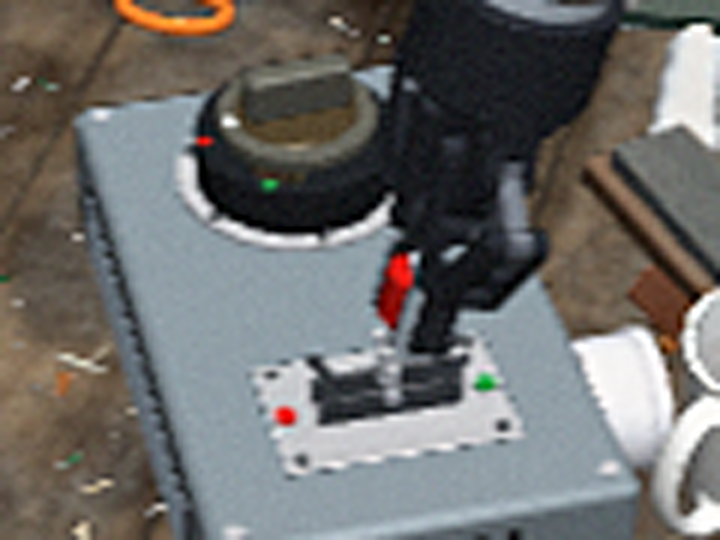

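servo_tool(
  moves=[
    [[0,-0.03,0,0.1,0,-0.2,1.5],[0,-0.04,0,0.13,0,-0.15,1.5],[0,-0.04,0,0.13,0,-0.1,1.5],[0,-0.04,0,0.13,0,-0.1,1.5],[0,-0.04,0,0.13,0,-0.1,1.5],[0,-0.04,0,0.13,0,-0.1,1.5],[0,-0.03,0,0.1,0,-0.05,1.5],[0,0,0,0,0,0,1.5]],
  ],
)

```text
time: 10.43
ee_pos: [0.6438, -0.0042, 0.1147]
tcp_rot: [179.9, 0.8, -177.2]
wrist_force: [3.2, 1.0, -4.7]
opening: 0.0223
```

```bash
python3 arc.py pics/s11.png
```

```text
t 10.43 tcp [ 0.6438 -0.0042  0.1147] rpy [ 179.93    0.78 -177.22] F [ 3.2  1.  -4.7] op 0.0223 q [-0.4 16.4 10.3 83.1  0.1 -3.2]
pivot in tool [ 0.0005 -0.0004  0.0327] grasp dist 0.0514 grasp ang(lean) -0.2
```

View pics/s11.png

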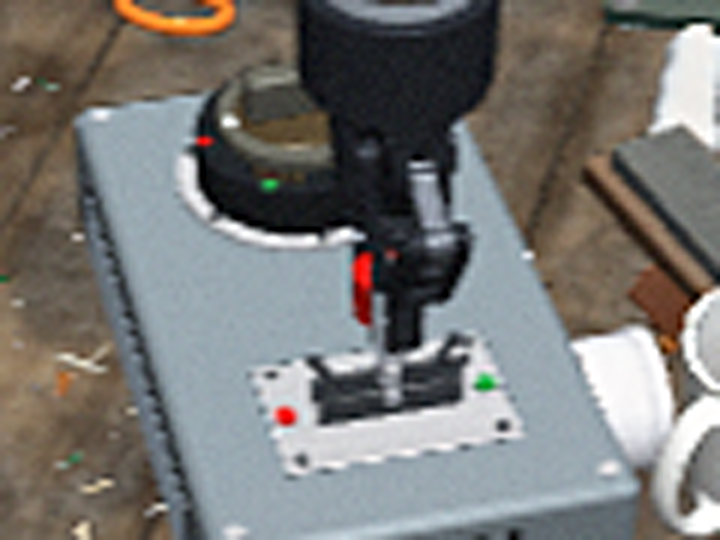

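servo_tool(
  moves=[
    [[0,-0.04,0,0.13,0,-0.08,1.5],[0,-0.04,0,0.13,0,-0.08,1.5],[0,-0.04,0,0.13,0,-0.08,1.5],[0,-0.04,0,0.13,0,-0.08,1.5],[0,-0.04,0,0.13,0,-0.08,1.5],[0,-0.04,0,0.13,0,-0.08,1.5],[0,-0.04,0,0.13,0,-0.08,1.5],[0,-0.04,0,0.13,0,-0.05,1.5],[0,-0.04,0,0.13,0,-0.05,1.5],[0,-0.03,0,0.1,0,0,1.5],[0,0,0,0,0,0,1.5]],
  ],
)

```text
time: 11.4
ee_pos: [0.6323, -0.0048, 0.1121]
tcp_rot: [179.9, 22.0, -177.3]
wrist_force: [4.3, 0.5, -4.0]
opening: 0.0226
```

```bash
python3 arc.py pics/s12.png
```

```text
t 11.40 tcp [ 0.6323 -0.0048  0.1121] rpy [ 179.9    21.98 -177.25] F [ 4.3  0.5 -4. ] op 0.0226 q [ -1.1  -6.  -17.4  56.6   1.6  -3.6]
pivot in tool [ 0.0006 -0.0004  0.0322] grasp dist 0.0509 grasp ang(lean) -21.3
```

View pics/s12.png

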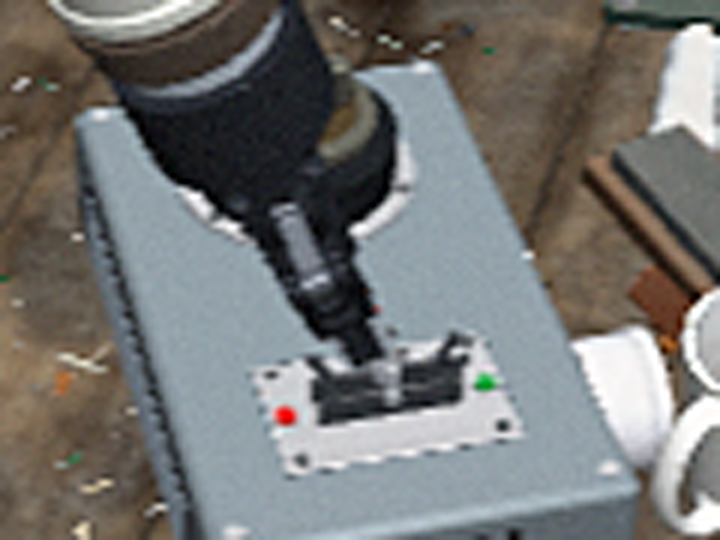

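servo_tool(
  moves=[
    [[0,-0.04,0,0.14,0,-0.05,1.5],[0,-0.03,0,0.14,0,0,1.5],[0,-0.01,0,0.1,0,0,1.5],[0,0,0,0.05,0,0.2,1.5],[0,0,0,0.03,0,0.3,1.5],[0,0,0,0,0,0.3,1.5],[0,0,0,0,0,0.2,1.5],[0,0,0,0,0,0.1,1.5],[0,0,0,0,0,0,1.5]],
  ],
)

```text
time: 12.2
ee_pos: [0.6379, -0.0045, 0.1011]
tcp_rot: [179.9, 25.8, -177.2]
wrist_force: [1.0, 1.3, -2.4]
opening: 0.0225
```

```bash
python3 arc.py pics/s13.png
```

```text
t 12.20 tcp [ 0.6379 -0.0045  0.1011] rpy [ 179.89   25.81 -177.24] F [ 1.   1.3 -2.4] op 0.0225 q [ -1.2  -8.4 -22.1  50.5   1.8  -3.6]
pivot in tool [ 0.0031 -0.0004  0.0198] grasp dist 0.0386 grasp ang(lean) -21.3
```

servo_tool(
  moves=[
    [[0,0,0,0,0,0,6],[0,0,0,0,0,0,6],[0,0,0,0,0,0,6],[0,0,0,0,0,0,6],[0,0,0,0,0,-1,6],[0,0,0,0,0,-2,6],[0,0,0,0,0,-3,6],[0,0,0,0,0,-3,6],[0,0,0,0,0,-3,6]],
  ],
)

```text
time: 13.0
ee_pos: [0.5819, -0.0076, 0.2107]
tcp_rot: [179.9, 25.5, -177.3]
wrist_force: [0.3, 0.0, -0.4]
opening: 0.0601
```

```bash
python3 arc.py pics/s14.png; python3 -c "
from h import *
im=imaging.camera('wrist');cv2.imwrite('pics/w14.png',im)"
```

```text
t 13.00 tcp [ 0.5819 -0.0076  0.2107] rpy [ 179.89   25.5  -177.28] F [ 0.3  0.  -0.4] op 0.0601 q [ -1.8 -16.8 -16.8  64.6   2.   -4. ]
pivot in tool [-0.0005 -0.0002  0.1429] grasp dist 0.1616 grasp ang(lean) -25.6
```

View pics/s14.png

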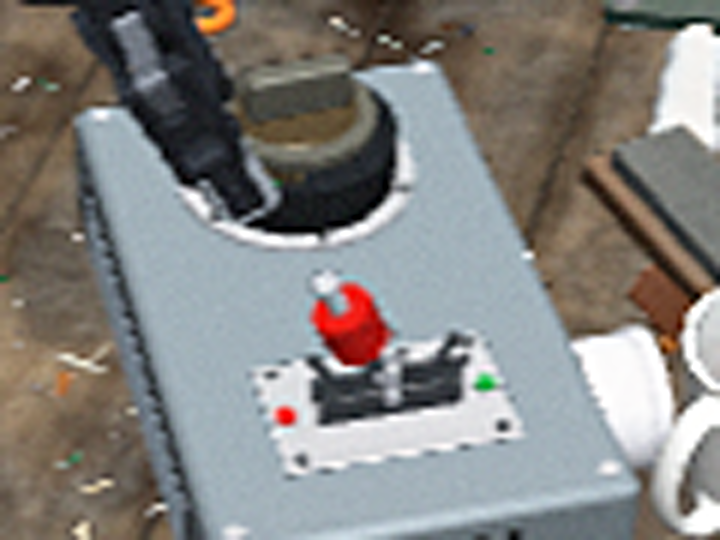

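View pics/w14.png

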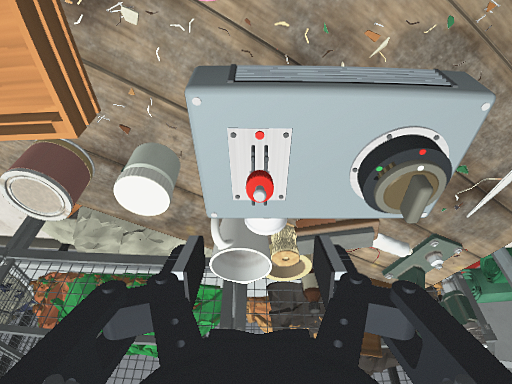

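```bash
python3 -c "
from h import *
c=imaging.calibration('side')
for th in (-.43,-.35,-.28):
  for L in (.069,.051,.028,.064,.041): 
    p=proj(c,[ext(np.sin(th)*L,-.08,.082+np.cos(th)*L)])[0]; print(th,L,((p-[220,130])*6+2.5).round(1))
"
```

```text
-0.43 0.069 [320.2 280.2]
-0.43 0.051 [337.6 308. ]
-0.43 0.028 [359.2 342.6]
-0.43 0.064 [325. 288.]
-0.43 0.041 [347.  323.2]
-0.35 0.069 [332.7 274.3]
-0.35 0.051 [346.7 303.7]
-0.35 0.028 [364.2 340.3]
-0.35 0.064 [336.7 282.5]
-0.35 0.041 [354.4 319.7]
-0.28 0.069 [344.  269.6]
-0.28 0.051 [355.  300.3]
-0.28 0.028 [368.7 338.5]
-0.28 0.064 [347.1 278.2]
-0.28 0.041 [361. 317.]
```

```bash
python3 -c "
from h import *
s=ext(0,.075,.07);print(s)
plan([s[0],s[1],.20],[180,0,184],op=6,n=11)"
```

```text
[0.63646702 0.15021674 0.07      ]
t 13.10 tcp [ 0.5837 -0.0078  0.2168] rpy [ 179.94   26.06 -177.26] F [-0.   0.5  0.7] op 0.0599 q [ -1.8 -17.  -16.5  64.5   2.   -4. ]
n 11 dist [ 0.0528  0.158  -0.0168] rot [-0.2 26.1 -1.2]
[[[0.0,0.041,-0.002,-0.42,1.41,0.38,6.0],[0.0,0.041,-0.002,-0.44,1.41,0.36,6.0],[0.0,0.041,-0.002,-0.46,1.41,0.34,6.0],[0.0,0.041,-0.002,-0.48,1.41,0.33,6.0],[0.0,0.041,-0.002,-0.49,1.41,0.31,6.0],[0.0,0.041,-0.002,-0.51,1.41,0.29,6.0],[0.0,0.041,-0.002,-0.52,1.41,0.26,6.0],[0.0,0.041,-0.002,-0.53,1.4,0.24,6.0],[0.0,0.041,-0.002,-0.55,1.4,0.22,6.0],[0.0,0.041,-0.002,-0.56,1.4,0.2,6.0],[0.0,0.041,-0.002,-0.57,1.4,0.18,6.0]]]
```

servo_tool(
  moves=[
    [[0,0.041,-0.002,-0.42,1.41,0.38,6],[0,0.041,-0.002,-0.44,1.41,0.36,6],[0,0.041,-0.002,-0.46,1.41,0.34,6],[0,0.041,-0.002,-0.48,1.41,0.33,6],[0,0.041,-0.002,-0.49,1.41,0.31,6],[0,0.041,-0.002,-0.51,1.41,0.29,6],[0,0.041,-0.002,-0.52,1.41,0.26,6],[0,0.041,-0.002,-0.53,1.4,0.24,6],[0,0.041,-0.002,-0.55,1.4,0.22,6],[0,0.041,-0.002,-0.56,1.4,0.2,6],[0,0.041,-0.002,-0.57,1.4,0.18,6],[0,0,0,0,0,0,6]],
  ],
)

```text
time: 14.1
ee_pos: [0.6372, 0.1559, 0.2084]
tcp_rot: [-179.6, -0.2, -176.2]
wrist_force: [2.1, -0.1, -1.4]
opening: 0.0598
```

```bash
python3 -c "
from h import *
s=ext(0,.075,.07)
plan([s[0],s[1],.2],[180,0,184],op=6)
c=imaging.calibration('wrist')
im=imaging.camera('wrist');cv2.imwrite('pics/w15.png',im)
for z in (.07,.097,.108,.132): print(z,proj(c,[[s[0],s[1],z]]))
"
```

```text
t 14.10 tcp [0.6372 0.1559 0.2084] rpy [-179.63   -0.18 -176.18] F [ 2.1 -0.1 -1.4] op 0.0598 q [13.9 20.1 25.3 95.5 -0.3 10.1]
n 1 dist [-0.0008 -0.0057 -0.0084] rot [-0.4 -0.2 -0.2]
[[[-0.006,-0.003,-0.003,0.11,-0.56,0.84,6.0]]]
0.07 [[253.33761163 179.60631119]]
0.097 [[252.62866319 187.1820385 ]]
0.108 [[252.29888695 190.70841055]]
0.132 [[251.47637456 199.51045367]]
```

View pics/w15.png

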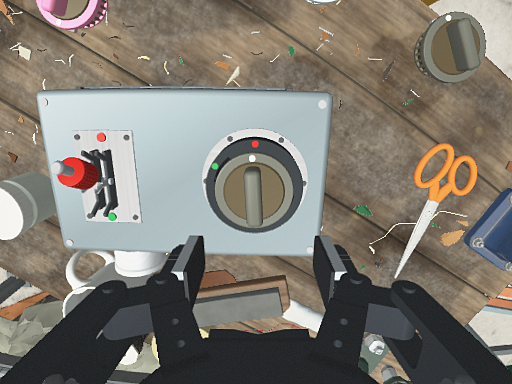

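```bash
python3 -c "
from h import *
plan([.636,.151,.123],[180,0,184],op=4,n=5)"
```

```text
t 14.15 tcp [0.637  0.1549 0.2092] rpy [-1.7962e+02 -4.0000e-02 -1.7620e+02] F [-1.3  0.   0.3] op 0.0601 q [13.8 19.9 25.2 95.4 -0.4 10. ]
n 5 dist [-0.001  -0.0039 -0.0862] rot [-0.4 -0.  -0.2]
[[[-0.001,0.0,-0.001,0.02,-0.07,1.72,4.0],[-0.001,0.0,-0.001,0.02,-0.07,1.72,4.0],[-0.001,0.0,-0.001,0.03,-0.07,1.72,4.0],[-0.001,0.0,-0.001,0.03,-0.07,1.72,4.0],[-0.001,0.0,-0.001,0.03,-0.07,1.72,4.0]]]
```

servo_tool(
  moves=[
    [[-0.001,0,-0.001,0.02,-0.07,1.7,4],[-0.001,0,-0.001,0.02,-0.07,1.7,4],[-0.001,0,-0.001,0.02,-0.07,1.7,4],[-0.001,0,0,0.02,-0.07,1.7,4],[-0.001,0,0,0.02,-0.07,1.4,4],[0,0,0,0,0,0,4],[0,0,0,0,0,0,4]],
  ],
)

```text
time: 14.73
ee_pos: [0.636, 0.1472, 0.1301]
tcp_rot: [-179.9, 0.7, -176.1]
wrist_force: [0.8, -0.7, 0.3]
opening: 0.0403
```

```bash
python3 -c "
from h import *
plan([.636,.151,.111],[180,0,184],op=4,n=2)
im=imaging.camera('wrist');cv2.imwrite('pics/w16.png',im)"
```

```text
t 14.73 tcp [0.636  0.1472 0.1301] rpy [-179.92    0.74 -176.11] F [ 0.8 -0.7  0.3] op 0.0403 q [13.1 17.6 13.6 85.2 -0.2  9.2]
n 2 dist [ 0.      0.0038 -0.0191] rot [-0.1  0.7 -0.1]
[[[-0.001,0.006,-0.001,0.0,0.19,0.95,4.0],[-0.001,0.006,-0.001,-0.01,0.19,0.95,4.0]]]
```

View pics/w16.png

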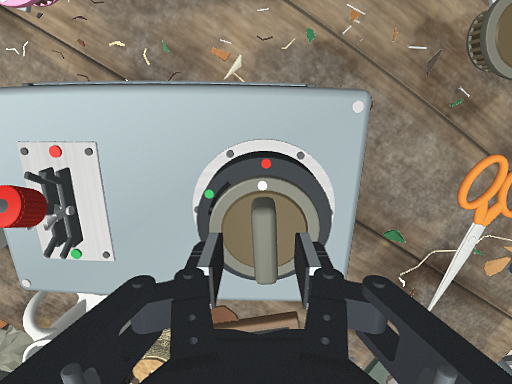

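servo_tool(
  moves=[
    [[0,0.006,0,0,0.19,0.8,4],[0,0.006,0,0,0.19,0.7,4],[0,0,0,0,0,0.2,4],[0,0,0,0,0,0,4]],
  ],
)

```text
time: 15.12
ee_pos: [0.6372, 0.1512, 0.1161]
tcp_rot: [-180.0, 0.3, -176.1]
wrist_force: [1.0, 0.8, 0.6]
opening: 0.0401
```

```bash
python3 -c "
from h import *
plan([.636,.151,.111],[180,0,184],op=4,n=2)"
```

```text
t 15.12 tcp [0.6372 0.1512 0.1161] rpy [-179.97    0.35 -176.15] F [1.  0.8 0.6] op 0.0401 q [13.4 18.4 12.9 84.2 -0.1  9.5]
n 2 dist [-0.0012 -0.0002 -0.0051] rot [-0.   0.3 -0.1]
[[[0.0,0.003,-0.001,0.06,-0.01,0.26,4.0],[0.0,0.003,-0.001,0.06,-0.01,0.26,4.0]]]
```

servo_tool(
  moves=[
    [[0,0.002,0,0.06,0,0.3,4],[0,0,0,0.03,0,0.1,4],[0,0,0,0,0,0,0.8],[0,0,0,0,0,0,0.8],[0,0,0,0,0,0,0.8],[0,0,0,0,0,0,0.8],[0,0,0,0,0,0,0.8]],
  ],
  force=60,
)

```text
time: 15.7
ee_pos: [0.6365, 0.1515, 0.1119]
tcp_rot: [-180.0, 0.2, -176.1]
wrist_force: [-1.0, 0.0, -0.2]
opening: 0.0129
```

```bash
python3 -c "
from h import *
plan([.636,.151,.111],[180,0,184],op=1,n=2)"
```

```text
t 15.70 tcp [0.6365 0.1515 0.1119] rpy [-179.97    0.23 -176.12] F [-1.   0.  -0.2] op 0.0129 q [13.4 18.4 12.5 83.9 -0.1  9.5]
n 2 dist [-0.0005 -0.0005 -0.0009] rot [-0.   0.2 -0.1]
[[[0.0,0.002,-0.001,0.03,-0.03,0.05,1.0],[0.0,0.002,-0.001,0.03,-0.03,0.05,1.0]]]
```

servo_tool(
  moves=[
    [[0,0,-0.06,0,0,0,0.8],[0,0,-0.09,0,0,0,0.8],[0,0,-0.09,0,0,0,0.8],[0,0,-0.09,0,0,0,0.8],[0,0,-0.09,0,0,0,0.8],[0,0,-0.09,0,0,0,0.8],[0,0,-0.09,0,0,0,0.8],[0,0,-0.09,0,0,0,0.8],[0,0,-0.09,0,0,0,0.8],[0,0,-0.09,0,0,0,0.8],[0,0,0,0,0,0,0.8]],
  ],
)

```text
time: 16.62
ee_pos: [0.6371, 0.1513, 0.112]
tcp_rot: [-179.7, 0.2, -123.9]
wrist_force: [-1.3, 0.7, -0.4]
opening: 0.0128
```

```bash
python3 -c "
from h import *
plan([.6365,.1515,.112],[180,0,244],op=1,n=2)
print(bot.get_obs()['torque'])
im=imaging.camera('wrist');cv2.imwrite('pics/w17.png',im)"
```

```text
t 16.62 tcp [0.6371 0.1513 0.112 ] rpy [-1.7974e+02  1.5000e-01 -1.2387e+02] F [-1.3  0.7 -0.4] op 0.0128 q [ 13.4  18.4  12.6  83.8  -0.1 -42.7]
n 2 dist [-0.0006  0.0002 -0.    ] rot [-0.3  0.1 -7.9]
[[[-0.002,0.001,-0.069,0.01,0.03,0.0,1.0],[-0.002,0.001,-0.069,0.0,0.03,0.0,1.0]]]
[-0.06861472  0.15701478  0.00344388]
```

View pics/w17.png

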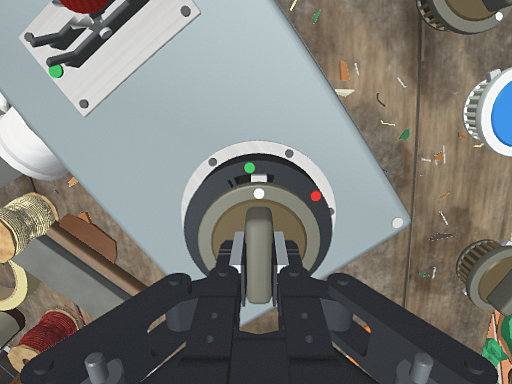

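servo_tool(
  moves=[
    [[0,0,-0.06,0,0,0,0.8],[0,0,-0.06,0,0,0,0.8],[0,0,-0.015,0,0,0,0.8],[0,0,0,0,0,0,0.8],[0,0,0,0,0,-0.5,0.8],[0,0,0,0,0,-0.8,0.8],[0,0,0,0,0,-0.8,0.8],[0,0,0,0,0,0,0.8]],
  ],
)

```text
time: 17.33
ee_pos: [0.6366, 0.1512, 0.1348]
tcp_rot: [-179.8, 0.1, -117.4]
wrist_force: [0.1, 0.2, 0.2]
opening: 0.0126
```

```bash
python3 -c "
from h import *
st()
im=imaging.camera('wrist');cv2.imwrite('pics/w18.png',im)"
```

```text
t 17.33 tcp [0.6366 0.1512 0.1348] rpy [-1.7977e+02  9.0000e-02 -1.1741e+02] F [0.1 0.2 0.2] op 0.0126 q [ 13.4  18.4  15.   86.4  -0.1 -49.2]
```

View pics/w18.png

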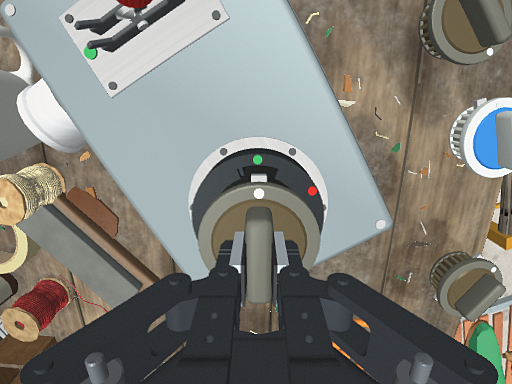

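servo_tool(
  moves=[
    [[0,0,0,0,0,-1.5,0.8],[0,0,0,0,0,-2.5,0.8],[0,0,0,0,0,-2.5,0.8],[0,0,0,0,0,-1,0.8]],
  ],
)

```text
time: 17.72
ee_pos: [0.6348, 0.1508, 0.2081]
tcp_rot: [179.9, -0.2, -117.5]
wrist_force: [0.6, 0.4, -0.2]
opening: 0.0126
```

```bash
cat >> h.py <<'E'
CR=np.array([.529,-.3114]);CY=2.8
def crate(x,y,z):
    a=np.radians(CY);return np.array([CR[0]+np.cos(a)*x-np.sin(a)*y,CR[1]+np.sin(a)*x+np.cos(a)*y,z])
E
python3 -c "
from h import *
print(crate(.043,-.05,.2))
plan(crate(.043,-.05,.2),[180,0,182.8],op=.8)"
```

```text
[ 0.57439115 -0.35923977  0.2       ]
t 17.72 tcp [0.6348 0.1508 0.2081] rpy [ 1.7994e+02 -1.7000e-01 -1.1753e+02] F [ 0.6  0.4 -0.2] op 0.0126 q [ 13.4  19.5  24.5  95.2  -0.1 -49.1]
n 15 dist [-0.0604 -0.5101 -0.0081] rot [-0.  -0.2 59.7]
[[[0.0,0.0,0.069,3.2,-1.21,0.06,0.8],[0.0,0.0,0.069,3.11,-1.43,0.06,0.8],[0.0,0.0,0.069,3.0,-1.65,0.06,0.8],[0.0,0.0,0.069,2.88,-1.85,0.06,0.8],[0.0,0.0,0.069,2.75,-2.05,0.06,0.8],[0.0,0.0,0.069,2.6,-2.23,0.06,0.8],[0.0,0.0,0.069,2.44,-2.41,0.06,0.8],[0.0,0.0,0.069,2.26,-2.57,0.06,0.8],[0.0,0.0,0.069,2.08,-2.72,0.06,0.8],[0.0,0.0,0.069,1.89,-2.86,0.06,0.8],[0.0,0.0,0.069,1.68,-2.98,0.06,0.8],[0.0,0.0,0.069,1.47,-3.09,0.06,0.8]]]
[[[0.0,0.0,0.069,1.25,-3.19,0.06,0.8],[0.0,0.0,0.069,1.03,-3.27,0.05,0.8],[0.0,0.0,0.069,0.8,-3.33,0.05,0.8]]]
```

servo_tool(
  moves=[
    [[0,0,0.05,2.2,-0.9,0,0.8],[0,0,0.069,3.1,-1.4,0,0.8],[0,0,0.069,3.0,-1.65,0,0.8],[0,0,0.069,2.88,-1.85,0,0.8],[0,0,0.069,2.75,-2.05,0,0.8],[0,0,0.069,2.6,-2.23,0,0.8],[0,0,0.069,2.44,-2.41,0,0.8],[0,0,0.069,2.26,-2.57,0,0.8],[0,0,0.069,2.08,-2.72,0,0.8],[0,0,0.069,1.89,-2.86,0,0.8],[0,0,0.069,1.68,-2.98,0,0.8],[0,0,0.069,1.47,-3.09,0,0.8]],
  ],
)

```text
time: 18.72
ee_pos: [0.5906, -0.2565, 0.2125]
tcp_rot: [-179.9, 0.3, -165.7]
wrist_force: [0.5, -0.4, -1.8]
opening: 0.0126
```

```bash
python3 -c "
from h import *
plan(crate(.043,-.05,.18),[180,0,182.8],op=.8)"
```

```text
t 18.72 tcp [ 0.5906 -0.2565  0.2125] rpy [-179.91    0.35 -165.68] F [ 0.5 -0.4 -1.8] op 0.0126 q [-23.5  17.7  22.8  94.7   0.1 -37.9]
n 4 dist [-0.0162 -0.1027 -0.0325] rot [-0.1  0.4 11.5]
[[[0.0,0.002,0.05,1.03,-2.39,0.81,0.8],[0.0,0.002,0.05,0.91,-2.44,0.81,0.8],[0.0,0.002,0.05,0.79,-2.48,0.81,0.8],[0.0,0.002,0.05,0.66,-2.51,0.81,0.8]]]
```

servo_tool(
  moves=[
    [[0,0,0.05,1.0,-2.4,0.8,0.8],[0,0,0.05,0.9,-2.4,0.8,0.8],[0,0,0.05,0.8,-2.4,0.8,0.8],[0,0,0.04,0.5,-2.0,0.5,0.8],[0,0,0,0,0,0,0.8],[0,0,0,0,0,0,0.8]],
  ],
)

```text
time: 19.22
ee_pos: [0.5713, -0.3656, 0.1812]
tcp_rot: [-179.9, 0.3, -178.0]
wrist_force: [-0.0, -0.1, -1.3]
opening: 0.0129
```

```bash
python3 -c "
from h import *
plan(crate(.043,-.05,.055),[180,0,182.8],op=.8,vmax=.025)
im=imaging.camera('wrist');cv2.imwrite('pics/w19.png',im)"
```

```text
t 19.22 tcp [ 0.5713 -0.3656  0.1812] rpy [-179.92    0.35 -178.03] F [-0.  -0.1 -1.3] op 0.0129 q [-32.7  22.3  25.2  92.5   0.1 -34.6]
n 6 dist [ 0.003   0.0064 -0.1262] rot [-0.1  0.3 -0.8]
[[[0.0,0.001,-0.002,-0.04,0.11,2.1,0.8],[0.0,0.001,-0.002,-0.04,0.11,2.1,0.8],[0.0,0.001,-0.002,-0.05,0.11,2.1,0.8],[0.0,0.001,-0.002,-0.05,0.11,2.1,0.8],[0.0,0.001,-0.002,-0.05,0.11,2.1,0.8],[0.0,0.001,-0.002,-0.05,0.1,2.1,0.8]]]
```

View pics/w19.png

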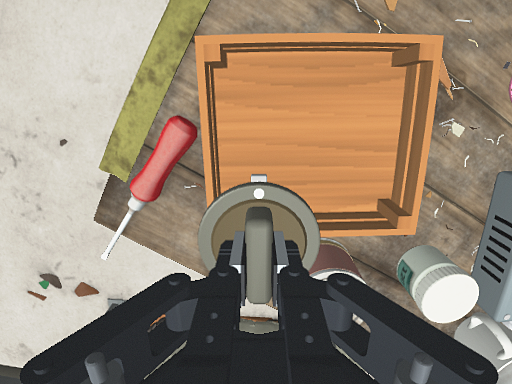

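Filter held squarely over the crate's rear right quarter. Lowering.

servo_tool(
  moves=[
    [[0,0,0,-0.05,0.15,1.5,0.8],[0,0,0,-0.05,0.15,2.1,0.8],[0,0,0,-0.05,0.15,2.1,0.8],[0,0,0,-0.05,0.11,2.1,0.8],[0,0,0,-0.05,0.05,1.5,0.8],[0,0,0,0,0,0.6,0.8],[0,0,0,0,0,0,0.8]],
  ],
)

```text
time: 19.85
ee_pos: [0.5783, -0.3528, 0.0832]
tcp_rot: [-179.7, 0.7, -177.4]
wrist_force: [-0.3, 0.8, -1.9]
opening: 0.0131
```

```bash
python3 -c "
from h import *
plan(crate(.043,-.05,.051),[180,0,182.8],op=.8,vmax=.025)"
```

```text
t 19.85 tcp [ 0.5783 -0.3528  0.0832] rpy [-179.74    0.69 -177.4 ] F [-0.3  0.8 -1.9] op 0.0131 q [-31.5  21.4  13.2  81.1   0.2 -34.1]
n 2 dist [-0.0039 -0.0065 -0.0322] rot [-0.3  0.7 -0.2]
[[[-0.002,0.006,-0.002,0.23,-0.31,1.61,0.8],[-0.002,0.006,-0.002,0.22,-0.31,1.61,0.8]]]
```

servo_tool(
  moves=[
    [[-0.002,0.006,0,0.15,-0.25,0.8,0.8],[-0.002,0.006,0,0.15,-0.25,0.8,0.8],[0,0,0,0.1,-0.1,0.8,0.8],[0,0,0,0,0,0.5,0.8],[0,0,0,0,0,0.2,0.8],[0,0,0,0,0,0,0.8]],
  ],
)

```text
time: 20.35
ee_pos: [0.5764, -0.3593, 0.0533]
tcp_rot: [-179.8, 0.2, -177.3]
wrist_force: [0.1, -0.4, -1.7]
opening: 0.0126
```

```bash
python3 -c "
from h import *
plan(crate(.043,-.05,.05),[180,0,182.8],op=.8,vmax=.025)"
```

```text
t 20.35 tcp [ 0.5764 -0.3593  0.0533] rpy [-1.7985e+02  1.5000e-01 -1.7727e+02] F [ 0.1 -0.4 -1.7] op 0.0126 q [-31.9  22.6  11.5  78.6  -0.  -34.6]
n 1 dist [-0.002   0.0001 -0.0033] rot [-0.2  0.2 -0.1]
[[[-0.003,0.003,-0.001,0.2,0.02,0.33,0.8]]]
```

Lower 3 mm, open to 4 cm, and lift out.

servo_tool(
  moves=[
    [[0,0,0,0.15,0,0.3,0.8],[0,0,0,0,0,0.1,0.8],[0,0,0,0,0,0,4],[0,0,0,0,0,0,4],[0,0,0,0,0,0,4],[0,0,0,0,0,-1,4],[0,0,0,0,0,-2.5,4],[0,0,0,0,0,-3,4],[0,0,0,0,0,-3,4],[0,0,0,0,0,-3,4],[0,0,0,0,0,-1.5,6]],
  ],
)

```text
time: 21.27
ee_pos: [0.5724, -0.358, 0.1959]
tcp_rot: [-180.0, 0.0, -177.3]
wrist_force: [0.8, -0.0, 0.9]
opening: 0.051
```

```bash
cat > m2.py <<'E'
import sys
from h import *
im=imaging.camera('top');n=sys.argv[1]
crop(im,110,110,440,260,2.4,f'pics/{n}.png')
E
python3 m2.py t20; python3 -c "
from h import *
st()"
```

```text
t 21.32 tcp [ 0.573  -0.3584  0.1986] rpy [-1.7984e+02  1.7000e-01 -1.7729e+02] F [-1.1  0.4  2.6] op 0.058 q [-32.   22.4  27.2  94.6  -0.  -34.7]
```

View pics/t20.png

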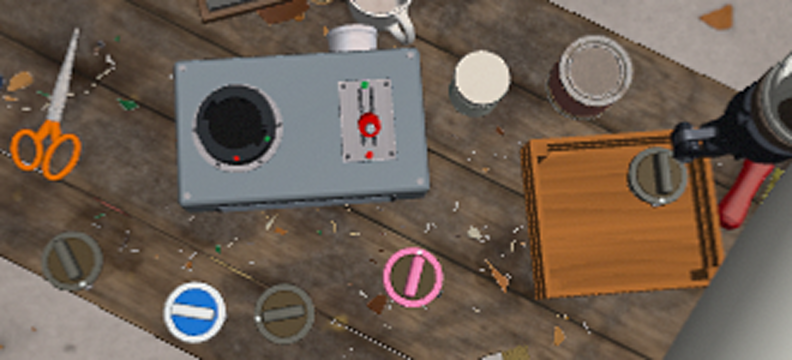

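```bash
python3 -c "
from h import *
plan([.416,.098,.18],[180,0,95],op=6,n=16)"
```

```text
t 21.32 tcp [ 0.573  -0.3584  0.1986] rpy [-1.7984e+02  1.7000e-01 -1.7729e+02] F [-1.1  0.4  2.6] op 0.058 q [-32.   22.4  27.2  94.6  -0.  -34.7]
n 16 dist [-0.157   0.4564 -0.0186] rot [ 0.   0.3 87.7]
[[[0.0,0.0,0.096,0.85,2.9,0.11,6.0],[0.0,0.0,0.096,1.12,2.8,0.11,6.0],[0.0,0.0,0.096,1.38,2.68,0.11,6.0],[0.0,0.0,0.096,1.63,2.54,0.11,6.0],[0.0,0.0,0.096,1.87,2.37,0.11,6.0],[0.0,0.0,0.096,2.08,2.18,0.11,6.0],[0.0,0.0,0.096,2.28,1.97,0.11,6.0],[0.0,0.0,0.096,2.46,1.75,0.11,6.0],[0.0,0.0,0.096,2.62,1.5,0.11,6.0],[0.0,0.0,0.096,2.75,1.25,0.11,6.0],[0.0,0.0,0.096,2.85,0.98,0.11,6.0],[0.0,0.0,0.096,2.93,0.7,0.11,6.0]]]
[[[0.0,0.0,0.096,2.99,0.42,0.11,6.0],[0.0,0.0,0.096,3.01,0.13,0.11,6.0],[0.0,0.0,0.096,3.01,-0.16,0.11,6.0],[0.0,0.0,0.096,2.98,-0.45,0.12,6.0]]]
```

servo_tool(
  moves=[
    [[0,0,0.08,0.85,2.9,0.11,6],[0,0,0.096,1.12,2.8,0.11,6],[0,0,0.096,1.38,2.68,0.11,6],[0,0,0.096,1.63,2.54,0.11,6],[0,0,0.096,1.87,2.37,0.11,6],[0,0,0.096,2.08,2.18,0.11,6],[0,0,0.096,2.28,1.97,0.11,6],[0,0,0.096,2.46,1.75,0.11,6],[0,0,0.096,2.62,1.5,0.11,6],[0,0,0.096,2.75,1.25,0.11,6],[0,0,0.096,2.85,0.98,0.11,6],[0,0,0.096,2.93,0.7,0.11,6]],
  ],
)

```text
time: 22.32
ee_pos: [0.4548, -0.007, 0.1922]
tcp_rot: [179.2, 0.9, 114.2]
wrist_force: [0.6, 0.1, 0.6]
opening: 0.0597
```

```bash
python3 -c "
from h import *
plan([.416,.098,.18],[180,0,95],op=6)"
```

```text
t 22.32 tcp [ 0.4548 -0.007   0.1922] rpy [179.17   0.91 114.23] F [0.6 0.1 0.6] op 0.0597 q [-0.6 -9.8 -8.6 90.1 -0.5 65.2]
n 4 dist [-0.0388  0.105  -0.0122] rot [ 1.   0.8 19.2]
[[[0.004,0.003,0.084,2.8,0.19,0.26,6.0],[0.004,0.003,0.084,2.8,-0.04,0.27,6.0],[0.004,0.003,0.084,2.79,-0.28,0.28,6.0],[0.004,0.003,0.084,2.75,-0.51,0.29,6.0]]]
```

servo_tool(
  moves=[
    [[0.004,0.003,0.084,2.8,0.19,0.26,6],[0.004,0.003,0.084,2.8,-0.04,0.27,6],[0.004,0.003,0.084,2.7,-0.28,0.28,6],[0.004,0.003,0.07,2.0,-0.4,0.29,6],[0,0,0,0,0,0,6],[0,0,0,0,0,0,6]],
  ],
)

```text
time: 22.82
ee_pos: [0.4151, 0.0992, 0.1855]
tcp_rot: [179.4, -0.1, 94.8]
wrist_force: [0.8, 0.1, 1.7]
opening: 0.06
```

```bash
python3 -c "
from h import *
plan([.416,.098,.07],[180,0,95],op=4.5)
c=imaging.calibration('wrist')
im=imaging.camera('wrist');cv2.imwrite('pics/w21.png',im)
print(proj(c,[[.416,.098,.038],[.416,.098,.062]]))"
```

```text
t 22.82 tcp [0.4151 0.0992 0.1855] rpy [ 1.7945e+02 -6.0000e-02  9.4830e+01] F [0.8 0.1 1.7] op 0.06 q [ 13.5 -13.1 -12.1  90.5  -0.   98.6]
n 4 dist [ 0.0009 -0.0012 -0.1155] rot [ 0.6 -0.1 -0.2]
[[[0.002,0.0,-0.001,-0.03,-0.01,2.89,4.5],[0.002,0.0,-0.001,-0.03,0.0,2.89,4.5],[0.002,0.0,-0.001,-0.03,0.01,2.89,4.5],[0.002,0.0,-0.001,-0.03,0.01,2.89,4.5]]]
[[257.81860818 180.0199011 ]
 [258.02830587 186.51290339]]
```

View pics/w21.png

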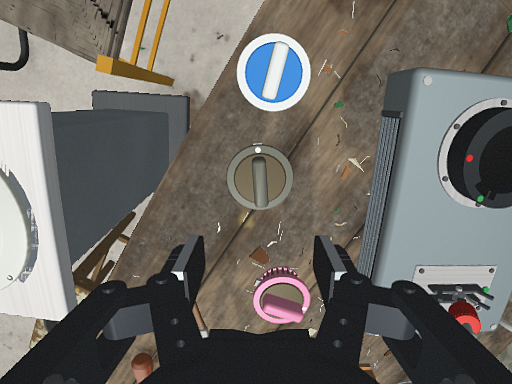

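servo_tool(
  moves=[
    [[0.002,0,0,0,0.04,1.5,4],[0.002,0,0,0,0.04,2.6,4],[0.002,0,0,0,0.04,2.6,4],[0.002,0,0,0,0.04,2.6,4],[0.002,0,0,0,0.04,2.0,4],[0,0,0,0,0,1.0,4],[0,0,0,0,0,0,4]],
  ],
)

```text
time: 23.45
ee_pos: [0.4226, 0.0943, 0.0626]
tcp_rot: [179.5, -0.1, 94.9]
wrist_force: [-0.2, -0.6, 0.3]
opening: 0.0403
```

```bash
python3 -c "
from h import *
plan([.4172,.099,.042],[180,0,95],op=4)
im=imaging.camera('wrist');cv2.imwrite('pics/w22.png',im)"
```

```text
t 23.45 tcp [0.4226 0.0943 0.0626] rpy [ 1.795e+02 -5.000e-02  9.492e+01] F [-0.2 -0.6  0.3] op 0.0403 q [ 12.6 -11.6 -24.4  76.7  -0.   97.7]
n 1 dist [-0.0054  0.0047 -0.0206] rot [ 0.5 -0.1 -0.1]
[[[0.009,-0.001,-0.001,0.52,-0.51,2.06,4.0]]]
```

View pics/w22.png

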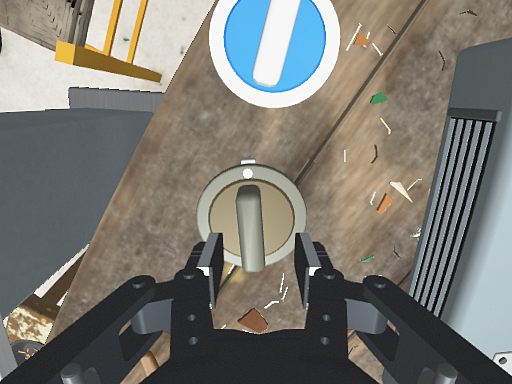

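servo_tool(
  moves=[
    [[0.008,0,-0.02,0.25,-0.25,0.9,4],[0,0,-0.02,0.2,-0.2,0.7,4],[0,0,0,0.05,-0.05,0.3,4],[0,0,0,0,0,0,4]],
  ],
)

```text
time: 23.83
ee_pos: [0.4196, 0.099, 0.0471]
tcp_rot: [179.6, -0.1, 97.4]
wrist_force: [0.1, 0.4, -0.1]
opening: 0.0405
```

```bash
python3 -c "
from h import *
plan([.4172,.099,.042],[180,0,97],op=4)"
```

```text
t 23.83 tcp [0.4196 0.099  0.0471] rpy [ 1.7963e+02 -8.0000e-02  9.7450e+01] F [ 0.1  0.4 -0.1] op 0.0405 q [ 13.3 -11.4 -25.9  75.1   0.   95.8]
n 1 dist [-0.0024 -0.     -0.0051] rot [ 0.4 -0.1  0.4]
[[[0.006,-0.001,0.008,0.03,-0.24,0.51,4.0]]]
```

servo_tool(
  moves=[
    [[0,0,0,0.03,-0.2,0.4,4],[0,0,0,0,-0.05,0.1,4],[0,0,0,0,0,0,0.8],[0,0,0,0,0,0,0.8],[0,0,0,0,0,0,0.8],[0,0,0,0,0,0,0.8],[0,0,0,0,0,0,0.8],[0,0,0,0,0,-1,0.8],[0,0,0,0,0,-2.5,0.8],[0,0,0,0,0,-3,0.8],[0,0,0,0,0,-3.5,0.8],[0,0,0,0,0,-3.5,0.8]],
  ],
)

```text
time: 24.83
ee_pos: [0.4118, 0.098, 0.1773]
tcp_rot: [-179.7, -0.0, 97.5]
wrist_force: [1.4, 0.3, -1.2]
opening: 0.0127
```

```bash
python3 -c "
from h import *
print(crate(.043,.05,.2))
plan(crate(.043,.05,.19),[180,0,182.8],op=.8,n=15)
im=imaging.camera('wrist');cv2.imwrite('pics/w23.png',im)"
```

```text
[ 0.56950618 -0.25935915  0.2       ]
t 24.83 tcp [0.4118 0.098  0.1773] rpy [-1.797e+02 -1.000e-02  9.749e+01] F [ 1.4  0.3 -1.2] op 0.0127 q [ 13.4 -12.8 -12.7  90.4   0.   95.9]
n 15 dist [ 0.1577 -0.3574  0.0127] rot [ -0.2  -0.2 -85.3]
[[[0.0,0.0,-0.099,-2.5,0.73,-0.09,0.8],[0.0,0.0,-0.099,-2.56,0.48,-0.09,0.8],[0.0,0.0,-0.099,-2.59,0.22,-0.09,0.8],[0.0,0.0,-0.099,-2.6,-0.03,-0.09,0.8],[0.0,0.0,-0.099,-2.59,-0.29,-0.09,0.8],[0.0,0.0,-0.099,-2.55,-0.55,-0.09,0.8],[0.0,0.0,-0.099,-2.48,-0.8,-0.08,0.8],[0.0,0.0,-0.099,-2.39,-1.04,-0.08,0.8],[0.0,0.0,-0.099,-2.27,-1.27,-0.08,0.8],[0.0,0.0,-0.099,-2.14,-1.49,-0.08,0.8],[0.0,0.0,-0.099,-1.98,-1.69,-0.08,0.8],[0.0,0.0,-0.099,-1.8,-1.88,-0.08,0.8]]]
[[[0.0,0.0,-0.099,-1.61,-2.05,-0.08,0.8],[0.0,0.0,-0.099,-1.39,-2.2,-0.08,0.8],[0.0,0.0,-0.099,-1.17,-2.33,-0.08,0.8]]]
```

View pics/w23.png

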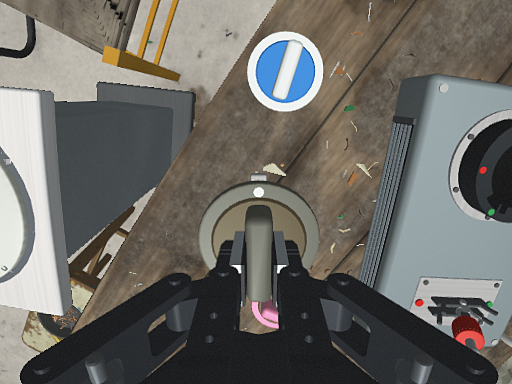

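servo_tool(
  moves=[
    [[0,0,-0.08,-2.5,0.73,-0.09,0.8],[0,0,-0.099,-2.56,0.48,-0.09,0.8],[0,0,-0.099,-2.59,0.22,-0.09,0.8],[0,0,-0.099,-2.6,-0.03,-0.09,0.8],[0,0,-0.099,-2.59,-0.29,-0.09,0.8],[0,0,-0.099,-2.55,-0.55,-0.09,0.8],[0,0,-0.099,-2.48,-0.8,-0.08,0.8],[0,0,-0.099,-2.39,-1.04,-0.08,0.8],[0,0,-0.099,-2.27,-1.27,-0.08,0.8],[0,0,-0.099,-2.14,-1.49,-0.08,0.8],[0,0,-0.099,-1.98,-1.69,-0.08,0.8],[0,0,-0.099,-1.8,-1.88,-0.08,0.8]],
  ],
)

```text
time: 25.88
ee_pos: [0.5467, -0.1967, 0.2085]
tcp_rot: [179.6, 1.0, 167.9]
wrist_force: [-0.2, 0.8, -0.7]
opening: 0.0127
```

```bash
python3 -c "
from h import *
plan(crate(.043,.05,.16),[180,0,182.8],op=.8,n=4)"
```

```text
t 25.88 tcp [ 0.5467 -0.1967  0.2085] rpy [179.57   0.98 167.85] F [-0.2  0.8 -0.7] op 0.0127 q [-20.1   7.9  10.7  91.9   0.6  -7.9]
n 4 dist [ 0.0228 -0.0627 -0.0485] rot [  0.3   1.  -14.9]
[[[0.001,0.005,-0.065,-0.87,-1.42,1.22,0.8],[0.001,0.005,-0.065,-0.78,-1.47,1.21,0.8],[0.001,0.005,-0.065,-0.68,-1.52,1.21,0.8],[0.001,0.005,-0.065,-0.59,-1.56,1.21,0.8]]]
```

servo_tool(
  moves=[
    [[0,0.005,-0.06,-0.87,-1.4,1.0,0.8],[0,0.005,-0.06,-0.78,-1.4,1.2,0.8],[0,0.005,-0.06,-0.68,-1.5,1.2,0.8],[0,0.003,-0.06,-0.5,-1.4,1.2,0.8],[0,0,0,0,0,0.3,0.8],[0,0,0,0,0,0,0.8]],
  ],
)

```text
time: 26.38
ee_pos: [0.5711, -0.2653, 0.1587]
tcp_rot: [179.7, 0.1, -177.7]
wrist_force: [-0.8, 0.9, -0.6]
opening: 0.0127
```

```bash
python3 -c "
from h import *
plan(crate(.043,.05,.052),[180,0,182.8],op=.8,n=6)"
```

```text
t 26.38 tcp [ 0.5711 -0.2653  0.1587] rpy [ 1.7973e+02  6.0000e-02 -1.7765e+02] F [-0.8  0.9 -0.6] op 0.0127 q [-25.   15.3  13.8  88.6   0.3 -27.4]
n 6 dist [-0.0016  0.006  -0.1067] rot [ 0.3  0.1 -0.5]
[[[0.001,0.0,-0.001,0.02,0.09,1.78,0.8],[0.001,0.0,-0.001,0.02,0.09,1.78,0.8],[0.001,0.0,-0.001,0.02,0.09,1.78,0.8],[0.001,0.0,-0.001,0.02,0.1,1.78,0.8],[0.001,0.0,-0.001,0.02,0.1,1.78,0.8],[0.001,0.0,-0.001,0.02,0.1,1.78,0.8]]]
```

servo_tool(
  moves=[
    [[0,0,0,0.1,0.03,1.3,0.8],[0,0,0,0.1,0.03,1.8,0.8],[0,0,0,0.1,0.03,1.8,0.8],[0,0,0,0.05,0,1.8,0.8],[0,0,0,0,0,1.2,0.8],[0,0,0,0,0,0.5,0.8],[0,0,0,0,0,0,0.8]],
  ],
)

```text
time: 26.97
ee_pos: [0.5684, -0.2609, 0.078]
tcp_rot: [179.8, 0.4, -178.1]
wrist_force: [0.4, 0.9, -0.4]
opening: 0.0127
```

```bash
python3 -c "
from h import *
plan(crate(.043,.05,.050),[180,0,182.8],op=.8,n=4)"
```

```text
t 26.97 tcp [ 0.5684 -0.2609  0.078 ] rpy [ 179.83    0.39 -178.05] F [ 0.4  0.9 -0.4] op 0.0127 q [-24.8  14.7   4.2  79.2   0.3 -26.8]
n 4 dist [ 0.0011  0.0015 -0.028 ] rot [ 0.2  0.4 -0.9]
[[[0.001,0.002,-0.004,-0.02,0.04,0.7,0.8],[0.001,0.002,-0.004,-0.02,0.04,0.7,0.8],[0.001,0.002,-0.004,-0.03,0.04,0.7,0.8],[0.001,0.002,-0.004,-0.03,0.04,0.7,0.8]]]
```

servo_tool(
  moves=[
    [[0,0,0,0,0.04,0.8,0.8],[0,0,0,0,0.04,0.8,0.8],[0,0,0,0,0,0.7,0.8],[0,0,0,0,0,0.4,0.8],[0,0,0,0,0,0.1,0.8],[0,0,0,0,0,0,0.8]],
  ],
)

```text
time: 27.47
ee_pos: [0.5702, -0.26, 0.051]
tcp_rot: [179.9, 0.6, -178.1]
wrist_force: [-0.7, 0.5, -1.2]
opening: 0.013
```

```bash
python3 -c "
from h import *
plan(crate(.043,.05,.050),[180,0,182.8],op=.8)"
```

```text
t 27.47 tcp [ 0.5702 -0.26    0.051 ] rpy [ 179.94    0.62 -178.08] F [-0.7  0.5 -1.2] op 0.013 q [-24.7  15.1   1.7  76.1   0.3 -26.6]
n 1 dist [-0.0007  0.0006 -0.001 ] rot [ 0.1  0.6 -0.9]
[[[0.001,0.011,-0.015,0.07,0.06,0.1,0.8]]]
```

servo_tool(
  moves=[
    [[0,0,0,0,0,0.1,0.8],[0,0,0,0,0,0,4],[0,0,0,0,0,0,4],[0,0,0,0,0,0,4],[0,0,0,0,0,0,4],[0,0,0,0,0,-1,4],[0,0,0,0,0,-2.5,4],[0,0,0,0,0,-3,4],[0,0,0,0,0,-3,4],[0,0,0,0,0,-3,4],[0,0,0,0,0,-1.5,6]],
  ],
)

```text
time: 28.38
ee_pos: [0.5666, -0.2594, 0.1963]
tcp_rot: [179.8, 0.4, -178.1]
wrist_force: [0.5, 0.1, 0.3]
opening: 0.051
```

```bash
python3 m2.py t30; python3 -c "
from h import *
plan([.483,.3505,.19],[180,0,206],op=6,n=18)"
```

```text
t 28.43 tcp [ 0.5672 -0.2597  0.1988] rpy [ 179.91    0.57 -178.1 ] F [-1.4  0.9  2.8] op 0.0581 q [-24.8  14.3  17.1  92.3   0.3 -26.7]
n 18 dist [-0.0842  0.6102 -0.0088] rot [ -0.    0.6 -24.1]
[[[0.0,0.001,-0.023,0.36,3.4,0.05,6.0],[0.0,0.001,-0.023,0.28,3.41,0.05,6.0],[0.0,0.001,-0.023,0.2,3.42,0.05,6.0],[0.0,0.001,-0.023,0.12,3.42,0.05,6.0],[0.0,0.001,-0.023,0.04,3.42,0.05,6.0],[0.0,0.001,-0.023,-0.04,3.42,0.05,6.0],[0.0,0.001,-0.023,-0.12,3.42,0.05,6.0],[0.0,0.001,-0.023,-0.2,3.42,0.05,6.0],[0.0,0.001,-0.023,-0.28,3.41,0.05,6.0],[0.0,0.001,-0.023,-0.36,3.4,0.05,6.0],[0.0,0.001,-0.023,-0.44,3.39,0.05,6.0],[0.0,0.001,-0.023,-0.52,3.38,0.05,6.0]]]
[[[0.0,0.001,-0.023,-0.6,3.37,0.05,6.0],[0.0,0.001,-0.023,-0.68,3.35,0.05,6.0],[0.0,0.001,-0.023,-0.76,3.34,0.05,6.0],[0.0,0.001,-0.023,-0.84,3.32,0.05,6.0],[0.0,0.001,-0.023,-0.91,3.3,0.05,6.0],[0.0,0.001,-0.023,-0.99,3.28,0.05,6.0]]]
```

View pics/t30.png

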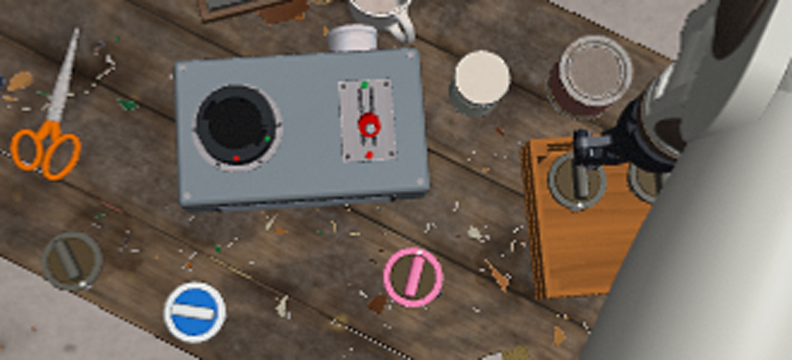

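servo_tool(
  moves=[
    [[0,0,-0.023,0.3,3.0,0,6],[0,0,-0.023,0.28,3.4,0,6],[0,0,-0.023,0.2,3.4,0,6],[0,0,-0.023,0.12,3.4,0,6],[0,0,-0.023,0.04,3.4,0,6],[0,0,-0.023,-0.04,3.4,0,6],[0,0,-0.023,-0.12,3.4,0,6],[0,0,-0.023,-0.2,3.4,0,6],[0,0,-0.023,-0.28,3.4,0,6],[0,0,-0.023,-0.36,3.4,0,6],[0,0,-0.023,-0.44,3.4,0,6],[0,0,-0.023,-0.52,3.4,0,6]],
  ],
)

```text
time: 29.43
ee_pos: [0.5095, 0.1516, 0.209]
tcp_rot: [-179.5, 1.4, -162.2]
wrist_force: [0.9, 0.5, -0.5]
opening: 0.0602
```

```bash
python3 -c "
from h import *
plan([.483,.3505,.18],[180,0,206],op=6)"
```

```text
t 29.43 tcp [0.5095 0.1516 0.209 ] rpy [-179.49    1.35 -162.2 ] F [ 0.9  0.5 -0.5] op 0.0602 q [16.8  0.6  3.  91.1 -0.5 -1. ]
n 6 dist [-0.0265  0.1989 -0.029 ] rot [-0.6  1.3 -8.2]
[[[-0.002,0.004,-0.024,-0.58,3.3,0.47,6.0],[-0.002,0.004,-0.024,-0.66,3.28,0.47,6.0],[-0.002,0.004,-0.024,-0.74,3.26,0.47,6.0],[-0.002,0.004,-0.024,-0.82,3.24,0.48,6.0],[-0.002,0.004,-0.024,-0.9,3.22,0.48,6.0],[-0.002,0.004,-0.024,-0.98,3.2,0.48,6.0]]]
```

servo_tool(
  moves=[
    [[-0.002,0.004,-0.024,-0.58,3.3,0.47,6],[-0.002,0.004,-0.024,-0.66,3.28,0.47,6],[-0.002,0.004,-0.024,-0.74,3.26,0.47,6],[-0.002,0.004,-0.024,-0.82,3.2,0.48,6],[-0.002,0.004,-0.024,-0.9,3.0,0.48,6],[-0.002,0.004,-0.02,-0.7,2.2,0.4,6],[0,0,0,0,0,0,6],[0,0,0,0,0,0,6]],
  ],
)

```text
time: 30.1
ee_pos: [0.4797, 0.3539, 0.1856]
tcp_rot: [179.8, 0.3, -153.3]
wrist_force: [0.5, -0.4, -0.2]
opening: 0.0598
```

```bash
python3 -c "
from h import *
plan([.483,.3505,.07],[180,0,206],op=4)
c=imaging.calibration('wrist')
im=imaging.camera('wrist');cv2.imwrite('pics/w31.png',im)
print(proj(c,[[.483,.3505,.038],[.483,.3505,.062]]))"
```

```text
t 30.10 tcp [0.4797 0.3539 0.1856] rpy [ 179.85    0.3  -153.26] F [ 0.5 -0.4 -0.2] op 0.0598 q [36.4 10.3 10.9 90.3  0.1  9.6]
n 4 dist [ 0.0033 -0.0034 -0.1156] rot [0.2 0.3 0.7]
[[[0.001,0.001,0.003,-0.02,-0.12,2.89,4.0],[0.001,0.001,0.003,-0.03,-0.12,2.89,4.0],[0.001,0.001,0.003,-0.03,-0.12,2.89,4.0],[0.001,0.001,0.003,-0.03,-0.11,2.89,4.0]]]
[[253.47335544 178.38328968]
 [253.09060941 184.91126566]]
```

View pics/w31.png

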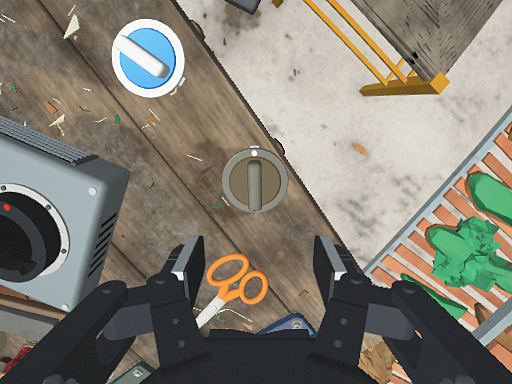

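servo_tool(
  moves=[
    [[0,0,0,0,-0.05,1.5,4],[0,0,0,0,-0.05,2.6,4],[0,0,0,0,-0.05,2.6,4],[0,0,0,0,-0.05,2.6,4],[0,0,0,0,-0.05,2.0,4],[0,0,0,0,0,1.0,4],[0,0,0,0,0,0,4]],
  ],
)

```text
time: 30.73
ee_pos: [0.4854, 0.346, 0.0646]
tcp_rot: [179.8, 0.8, -153.8]
wrist_force: [0.6, 0.7, 0.7]
opening: 0.04
```

```bash
python3 -c "
from h import *
plan([.483,.351,.042],[180,0,206],op=4)
im=imaging.camera('wrist');cv2.imwrite('pics/w32.png',im)"
```

```text
t 30.73 tcp [0.4854 0.346  0.0646] rpy [ 179.82    0.84 -153.84] F [0.6 0.7 0.7] op 0.04 q [35.5 10.4 -2.4 76.4  0.   9.3]
n 1 dist [-0.0024  0.005  -0.0226] rot [0.2 0.8 0.2]
[[[0.003,0.015,0.003,0.03,0.55,2.26,4.0]]]
```

View pics/w32.png

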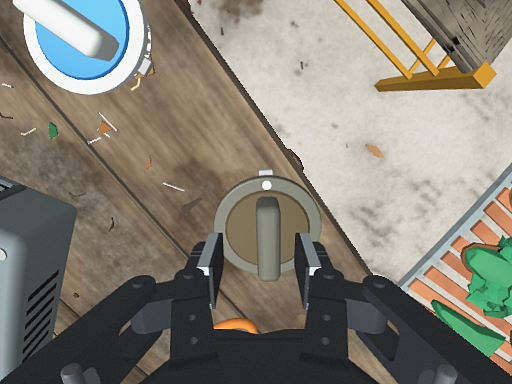

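servo_tool(
  moves=[
    [[0,0.01,0,0,0.25,0.9,4],[0,0.003,0,0,0.2,0.8,4],[0,0,0,0,0.1,0.4,4],[0,0,0,0,0,0,4]],
  ],
)

```text
time: 31.12
ee_pos: [0.4857, 0.3523, 0.0482]
tcp_rot: [179.8, 0.5, -153.9]
wrist_force: [-0.1, 0.6, 1.1]
opening: 0.04
```

```bash
python3 -c "
from h import *
plan([.483,.351,.042],[180,0,206],op=4)"
```

```text
t 31.12 tcp [0.4857 0.3523 0.0482] rpy [ 179.75    0.45 -153.93] F [-0.1  0.6  1.1] op 0.04 q [35.9 11.7 -2.7 75.1  0.2  9.8]
n 1 dist [-0.0027 -0.0013 -0.0062] rot [0.2 0.5 0.1]
[[[0.004,0.008,0.001,0.31,0.0,0.62,4.0]]]
```

servo_tool(
  moves=[
    [[0,0.005,0,0.25,0,0.5,4],[0,0,0,0.05,0,0.15,4],[0,0,0,0,0,0,0.8],[0,0,0,0,0,0,0.8],[0,0,0,0,0,0,0.8],[0,0,0,0,0,0,0.8],[0,0,0,0,0,0,0.8],[0,0,0,0,0,-1,0.8],[0,0,0,0,0,-2.5,0.8],[0,0,0,0,0,-3.5,0.8],[0,0,0,0,0,-3.5,0.8],[0,0,0,0,0,-3.5,0.8]],
  ],
)

```text
time: 32.12
ee_pos: [0.479, 0.348, 0.1798]
tcp_rot: [179.9, -0.7, -153.9]
wrist_force: [1.9, 0.6, -1.0]
opening: 0.0124
```

```bash
python3 -c "
from h import *
print(crate(-.043,-.05,.19))
plan(crate(-.043,-.05,.21),[180,0,182.8],op=.8,vmax=.035)"
```

```text
[ 0.48849382 -0.36344085  0.19      ]
t 32.12 tcp [0.479  0.348  0.1798] rpy [ 179.9    -0.68 -153.88] F [ 1.9  0.6 -1. ] op 0.0124 q [35.9 10.7 10.8 90.7  0.2  9.8]
n 21 dist [ 0.0095 -0.7115  0.0302] rot [-0.  -0.7 23.3]
[[[0.0,-0.001,0.019,1.45,-3.06,-0.13,0.8],[0.0,-0.001,0.019,1.39,-3.09,-0.13,0.8],[0.0,-0.001,0.019,1.33,-3.12,-0.13,0.8],[0.0,-0.001,0.019,1.27,-3.14,-0.13,0.8],[0.0,-0.001,0.019,1.21,-3.16,-0.14,0.8],[0.0,-0.001,0.019,1.15,-3.19,-0.14,0.8],[0.0,-0.001,0.019,1.09,-3.21,-0.14,0.8],[0.0,-0.001,0.019,1.02,-3.23,-0.14,0.8],[0.0,-0.001,0.019,0.96,-3.25,-0.14,0.8],[0.0,-0.001,0.019,0.9,-3.27,-0.14,0.8],[0.0,-0.001,0.019,0.83,-3.28,-0.14,0.8],[0.0,-0.001,0.019,0.77,-3.3,-0.14,0.8]]]
[[[0.0,-0.001,0.019,0.71,-3.31,-0.14,0.8],[0.0,-0.001,0.019,0.64,-3.33,-0.14,0.8],[0.0,-0.001,0.019,0.58,-3.34,-0.14,0.8],[0.0,-0.001,0.019,0.51,-3.35,-0.14,0.8],[0.0,-0.001,0.019,0.45,-3.36,-0.14,0.8],[0.0,-0.001,0.019,0.38,-3.37,-0.14,0.8],[0.0,-0.001,0.019,0.32,-3.37,-0.14,0.8],[0.0,-0.001,0.019,0.25,-3.38,-0.14,0.8],[0.0,-0.001,0.019,0.19,-3.38,-0.14,0.8]]]
```

servo_tool(
  moves=[
    [[0,0,0.019,1.3,-2.7,-0.2,0.8],[0,0,0.019,1.39,-3.1,-0.2,0.8],[0,0,0.019,1.33,-3.12,-0.13,0.8],[0,0,0.019,1.27,-3.14,-0.13,0.8],[0,0,0.019,1.21,-3.16,-0.14,0.8],[0,0,0.019,1.15,-3.19,-0.14,0.8],[0,0,0.019,1.09,-3.21,-0.14,0.8],[0,0,0.019,1.02,-3.23,-0.14,0.8],[0,0,0.019,0.96,-3.25,-0.14,0.8],[0,0,0.019,0.9,-3.27,-0.14,0.8],[0,0,0.019,0.83,-3.28,-0.14,0.8],[0,0,0.019,0.77,-3.3,-0.14,0.8]],
  ],
)

```text
time: 33.12
ee_pos: [0.4857, -0.0642, 0.2181]
tcp_rot: [179.8, 0.8, -166.9]
wrist_force: [0.4, 0.3, -1.3]
opening: 0.0129
```

```bash
python3 -c "
from h import *
plan(crate(-.043,-.05,.19),[180,0,182.8],op=.8,vmax=.035)"
```

```text
t 33.12 tcp [ 0.4857 -0.0642  0.2181] rpy [ 179.76    0.79 -166.95] F [ 0.4  0.3 -1.3] op 0.0129 q [ -7.8  -4.2  -0.6  92.9   0.5 -20.9]
n 9 dist [ 0.0028 -0.2993 -0.0281] rot [ 0.3  0.8 10.3]
[[[0.001,0.001,0.02,0.72,-3.25,0.29,0.8],[0.001,0.001,0.02,0.66,-3.26,0.29,0.8],[0.001,0.001,0.02,0.59,-3.27,0.29,0.8],[0.001,0.001,0.02,0.53,-3.28,0.3,0.8],[0.001,0.001,0.02,0.46,-3.29,0.3,0.8],[0.001,0.001,0.02,0.4,-3.3,0.3,0.8],[0.001,0.001,0.02,0.33,-3.31,0.31,0.8],[0.001,0.001,0.02,0.26,-3.32,0.31,0.8],[0.001,0.001,0.02,0.2,-3.32,0.31,0.8]]]
```

servo_tool(
  moves=[
    [[0,0,0.02,0.72,-3.25,0.29,0.8],[0,0,0.02,0.66,-3.26,0.29,0.8],[0,0,0.02,0.59,-3.27,0.29,0.8],[0,0,0.02,0.53,-3.28,0.3,0.8],[0,0,0.02,0.46,-3.29,0.3,0.8],[0,0,0.02,0.4,-3.3,0.3,0.8],[0,0,0.02,0.33,-3.2,0.31,0.8],[0,0,0.02,0.26,-3.0,0.31,0.8],[0,0,0.01,0.1,-2.0,0.2,0.8],[0,0,0,0,0,0,0.8],[0,0,0,0,0,0,0.8]],
  ],
)

```text
time: 34.03
ee_pos: [0.4821, -0.3676, 0.1989]
tcp_rot: [179.9, 1.2, -177.7]
wrist_force: [0.2, 0.4, -2.0]
opening: 0.0127
```

```bash
python3 -c "
from h import *
plan(crate(-.043,-.05,.08),[180,0,182.8],op=.8,n=6)
im=imaging.camera('wrist');cv2.imwrite('pics/w33.png',im)"
```

```text
t 34.03 tcp [ 0.4821 -0.3676  0.1989] rpy [ 179.9     1.19 -177.73] F [ 0.2  0.4 -2. ] op 0.0127 q [-37.7  11.4  13.6  91.4   0.8 -40. ]
n 6 dist [ 0.0064  0.0041 -0.1189] rot [ 0.1  1.2 -0.5]
[[[0.0,0.003,-0.002,-0.07,0.06,1.98,0.8],[0.0,0.003,-0.002,-0.08,0.06,1.98,0.8],[0.0,0.003,-0.002,-0.08,0.06,1.98,0.8],[0.0,0.003,-0.002,-0.09,0.06,1.98,0.8],[0.0,0.003,-0.002,-0.1,0.06,1.98,0.8],[0.0,0.003,-0.002,-0.1,0.06,1.98,0.8]]]
```

View pics/w33.png

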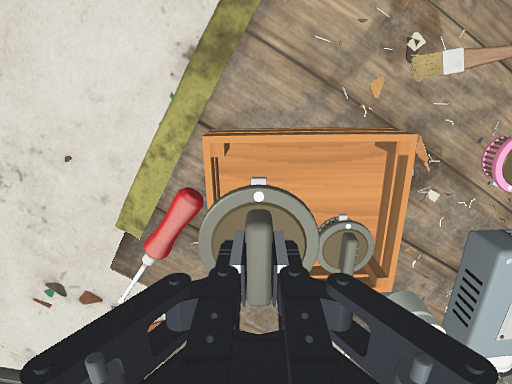

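servo_tool(
  moves=[
    [[0,0.003,0,0,0.03,1.4,0.8],[0,0.003,0,0,0.03,2.0,0.8],[0,0.003,0,0,0.03,2.0,0.8],[0,0.003,0,0,0.03,2.0,0.8],[0,0.003,0,0,0.03,2.0,0.8],[0,0,0,0,0,1.2,0.8],[0,0,0,0,0,0.5,0.8],[0,0,0,0,0,0,0.8]],
  ],
)

```text
time: 34.75
ee_pos: [0.4865, -0.3583, 0.0907]
tcp_rot: [-179.9, 0.7, -177.2]
wrist_force: [-0.6, -0.1, -1.4]
opening: 0.0126
```

```bash
python3 -c "
from h import *
plan(crate(-.043,-.05,.05),[180,0,182.8],op=.8,n=4)"
```

```text
t 34.75 tcp [ 0.4865 -0.3583  0.0907] rpy [-179.86    0.67 -177.16] F [-0.6 -0.1 -1.4] op 0.0126 q [-36.5  11.3   1.6  79.7   0.3 -39.4]
n 4 dist [ 0.002  -0.0052 -0.0407] rot [-0.1  0.7  0. ]
[[[-0.001,0.003,0.0,-0.03,-0.13,1.02,0.8],[-0.001,0.003,0.0,-0.04,-0.13,1.02,0.8],[-0.001,0.003,0.0,-0.04,-0.13,1.02,0.8],[-0.001,0.003,0.0,-0.04,-0.13,1.02,0.8]]]
```

servo_tool(
  moves=[
    [[0,0.003,0,-0.04,-0.15,1.0,0.8],[0,0.003,0,-0.04,-0.15,1.0,0.8],[0,0,0,-0.04,-0.13,1.0,0.8],[0,0,0,-0.04,-0.1,0.8,0.8],[0,0,0,0,0,0.3,0.8],[0,0,0,0,0,0,0.8]],
  ],
)

```text
time: 35.25
ee_pos: [0.4906, -0.3646, 0.0494]
tcp_rot: [-179.7, 0.5, -177.1]
wrist_force: [-0.6, 0.3, -1.4]
opening: 0.0127
```

```bash
python3 -c "
from h import *
plan(crate(-.043,-.05,.05),[180,0,182.8],op=.8)"
```

```text
t 35.25 tcp [ 0.4906 -0.3646  0.0494] rpy [-179.68    0.52 -177.1 ] F [-0.6  0.3 -1.4] op 0.0127 q [-36.7  13.   -1.   75.4   0.1 -39.6]
n 1 dist [-0.0021  0.0011  0.0006] rot [-0.3  0.5  0.1]
[[[-0.006,0.009,0.002,0.2,0.12,-0.06,0.8]]]
```

servo_tool(
  moves=[
    [[0,0,0,0,0,0,4],[0,0,0,0,0,0,4],[0,0,0,0,0,0,4],[0,0,0,0,0,0,4],[0,0,0,0,0,-1,4],[0,0,0,0,0,-2.5,4],[0,0,0,0,0,-3,4],[0,0,0,0,0,-3,4],[0,0,0,0,0,-3,4],[0,0,0,0,0,-1.5,6]],
  ],
)

```text
time: 36.08
ee_pos: [0.4874, -0.3628, 0.1968]
tcp_rot: [-179.8, 0.4, -177.1]
wrist_force: [0.7, -0.0, 1.0]
opening: 0.0509
```

```bash
python3 m2.py t40; python3 -c "
from h import *
plan([.419,.204,.19],[180,0,260],op=6,n=18)"
```

```text
t 36.13 tcp [ 0.488  -0.3632  0.1994] rpy [-179.66    0.55 -177.13] F [0.1 0.  3.2] op 0.058 q [-36.7  11.9  14.3  91.7   0.1 -39.6]
n 18 dist [-0.069   0.5672 -0.0094] rot [ -0.7   0.2 -77.1]
[[[-0.001,0.0,-0.075,0.23,3.17,0.03,6.0],[-0.001,0.0,-0.075,-0.01,3.17,0.03,6.0],[-0.001,0.0,-0.075,-0.25,3.17,0.04,6.0],[-0.001,0.0,-0.075,-0.48,3.14,0.04,6.0],[-0.001,0.0,-0.075,-0.72,3.09,0.04,6.0],[-0.001,0.0,-0.075,-0.95,3.03,0.04,6.0],[-0.001,0.0,-0.075,-1.17,2.95,0.04,6.0],[-0.001,0.0,-0.075,-1.39,2.86,0.04,6.0],[-0.001,0.0,-0.075,-1.6,2.74,0.05,6.0],[-0.001,0.0,-0.075,-1.8,2.62,0.05,6.0],[-0.001,0.0,-0.075,-1.99,2.47,0.05,6.0],[-0.001,0.0,-0.075,-2.17,2.32,0.05,6.0]]]
[[[-0.001,0.0,-0.075,-2.34,2.15,0.05,6.0],[-0.001,0.0,-0.075,-2.49,1.97,0.05,6.0],[-0.001,0.0,-0.075,-2.63,1.78,0.05,6.0],[-0.001,0.0,-0.075,-2.76,1.58,0.05,6.0],[-0.001,0.0,-0.075,-2.87,1.37,0.05,6.0],[-0.001,0.0,-0.075,-2.96,1.15,0.05,6.0]]]
```

View pics/t40.png

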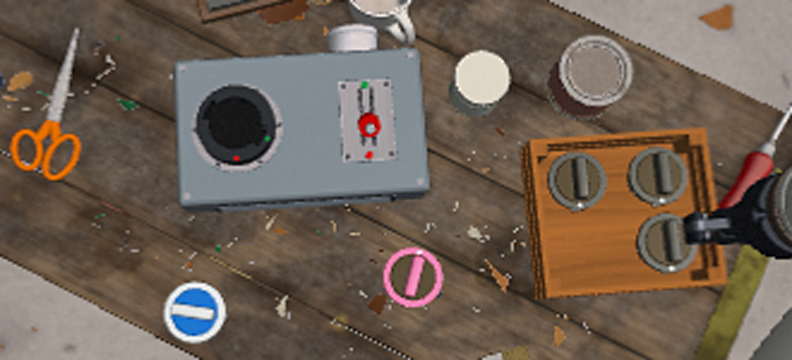

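Three used filters stand in the crate, none left on the bench. Now to the fresh one.

servo_tool(
  moves=[
    [[0,0,-0.06,0.2,2.8,0,6],[0,0,-0.075,0,3.17,0,6],[0,0,-0.075,-0.25,3.17,0,6],[0,0,-0.075,-0.48,3.14,0,6],[0,0,-0.075,-0.72,3.09,0,6],[0,0,-0.075,-0.95,3.03,0,6],[0,0,-0.075,-1.17,2.95,0,6],[0,0,-0.075,-1.39,2.86,0,6],[0,0,-0.075,-1.6,2.74,0,6],[0,0,-0.075,-1.8,2.62,0,6],[0,0,-0.075,-1.99,2.47,0,6],[0,0,-0.075,-2.17,2.32,0,6]],
  ],
)

```text
time: 37.13
ee_pos: [0.4403, 0.0204, 0.2076]
tcp_rot: [-178.2, 0.3, -124.7]
wrist_force: [1.2, 0.1, -0.1]
opening: 0.0595
```

```bash
python3 -c "
from h import *
plan([.419,.204,.18],[180,0,260],op=6)"
```

```text
t 37.13 tcp [0.4403 0.0204 0.2076] rpy [-178.24    0.33 -124.68] F [ 1.2  0.1 -0.1] op 0.0595 q [  3.2 -12.   -8.7  91.7  -0.8 -52.1]
n 6 dist [-0.0213  0.1836 -0.0276] rot [ -1.8  -0.1 -24.7]
[[[-0.005,0.0,-0.072,-2.31,2.05,0.41,6.0],[-0.005,0.0,-0.072,-2.45,1.87,0.42,6.0],[-0.005,0.0,-0.072,-2.58,1.69,0.43,6.0],[-0.005,0.0,-0.072,-2.69,1.5,0.44,6.0],[-0.005,0.0,-0.072,-2.79,1.3,0.45,6.0],[-0.005,0.0,-0.072,-2.88,1.09,0.46,6.0]]]
```

servo_tool(
  moves=[
    [[-0.005,0,-0.072,-2.31,2.05,0.41,6],[-0.005,0,-0.072,-2.45,1.87,0.42,6],[-0.005,0,-0.072,-2.58,1.69,0.43,6],[-0.005,0,-0.072,-2.69,1.5,0.44,6],[-0.005,0,-0.072,-2.6,1.2,0.45,6],[-0.005,0,-0.05,-1.9,0.7,0.4,6],[0,0,0,0,0,0,6],[0,0,0,0,0,0,6]],
  ],
)

```text
time: 37.8
ee_pos: [0.4151, 0.205, 0.1876]
tcp_rot: [-179.4, 0.3, -99.3]
wrist_force: [-0.4, 0.6, 0.1]
opening: 0.06
```

```bash
python3 -c "
from h import *
plan([.419,.204,.07],[180,0,260],op=4)
c=imaging.calibration('wrist')
im=imaging.camera('wrist');cv2.imwrite('pics/w41.png',im)
print(proj(c,[[.419,.204,.038],[.419,.204,.062]]))"
```

```text
t 37.80 tcp [0.4151 0.205  0.1876] rpy [-179.39    0.29  -99.31] F [-0.4  0.6  0.1] op 0.06 q [ 26.4  -8.3  -7.7  89.9  -0.1 -54.3]
n 4 dist [ 0.0039 -0.001  -0.1176] rot [-0.6  0.3  0.7]
[[[-0.003,0.001,0.003,0.02,-0.07,2.94,4.0],[-0.003,0.001,0.003,0.02,-0.08,2.94,4.0],[-0.003,0.001,0.003,0.02,-0.08,2.94,4.0],[-0.003,0.001,0.003,0.01,-0.09,2.94,4.0]]]
[[256.35778074 175.99420862]
 [255.87312703 182.2612962 ]]
```

View pics/w41.png

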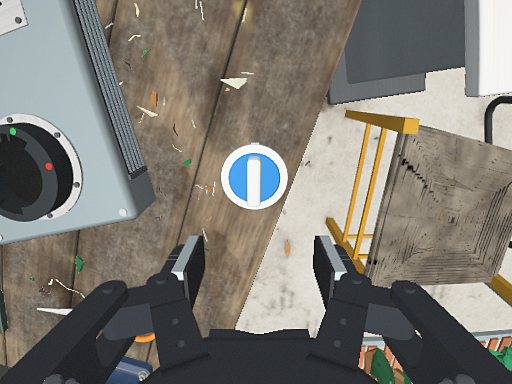

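servo_tool(
  moves=[
    [[-0.003,0,0,0,-0.1,1.5,4],[-0.003,0,0,0,-0.1,2.6,4],[-0.002,0,0,0,-0.1,2.6,4],[0,0,0,0,-0.1,2.6,4],[0,0,0,0,0,2.0,4],[0,0,0,0,0,1.0,4],[0,0,0,0,0,0,4]],
  ],
)

```text
time: 38.43
ee_pos: [0.4241, 0.1993, 0.0663]
tcp_rot: [-179.3, 0.6, -100.2]
wrist_force: [-0.6, 1.0, 0.1]
opening: 0.04
```

```bash
python3 -c "
from h import *
plan([.4203,.2047,.042],[180,0,260.5],op=4)
im=imaging.camera('wrist');cv2.imwrite('pics/w42.png',im)"
```

```text
t 38.43 tcp [0.4241 0.1993 0.0663] rpy [-179.32    0.59 -100.16] F [-0.6  1.   0.1] op 0.04 q [ 25.1  -7.1 -20.1  76.1   0.1 -54.7]
n 1 dist [-0.0038  0.0054 -0.0243] rot [-0.7  0.6 -0.7]
[[[-0.012,0.01,-0.012,-0.44,0.5,2.43,4.0]]]
```

View pics/w42.png

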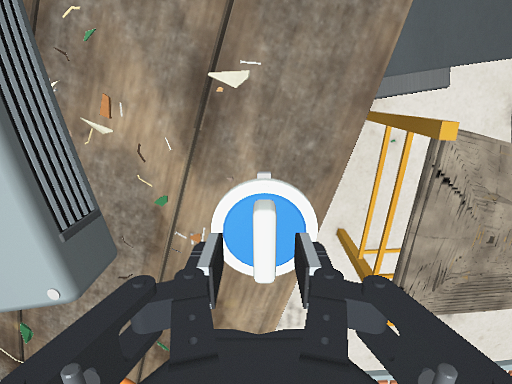

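servo_tool(
  moves=[
    [[-0.006,0.005,-0.006,-0.2,0.25,0.9,4],[-0.006,0.005,-0.006,-0.15,0.2,0.8,4],[0,0,0,-0.05,0.05,0.5,4],[0,0,0,0,0,0.1,4],[0,0,0,0,0,0,4]],
  ],
)

```text
time: 38.9
ee_pos: [0.4227, 0.2053, 0.0471]
tcp_rot: [-179.7, 0.2, -99.5]
wrist_force: [0.3, 0.4, 0.2]
opening: 0.04
```

```bash
python3 -c "
from h import *
plan([.4203,.2047,.042],[180,0,260.5],op=4)"
```

```text
t 38.90 tcp [0.4227 0.2053 0.0471] rpy [-179.72    0.19  -99.5 ] F [0.3 0.4 0.2] op 0.04 q [ 25.9  -5.8 -21.1  74.4  -0.  -54.6]
n 1 dist [-0.0024 -0.0006 -0.0051] rot [-0.3  0.2 -0. ]
[[[-0.005,0.003,0.0,0.1,0.23,0.51,4.0]]]
```

servo_tool(
  moves=[
    [[-0.004,0.003,0,0.1,0.2,0.4,4],[0,0,0,0,0.05,0.1,4],[0,0,0,0,0,0,0.8],[0,0,0,0,0,0,0.8],[0,0,0,0,0,0,0.8],[0,0,0,0,0,0,0.8],[0,0,0,0,0,0,0.8]],
  ],
)

```text
time: 39.48
ee_pos: [0.4201, 0.2051, 0.0425]
tcp_rot: [-179.9, 0.0, -99.5]
wrist_force: [-0.3, -0.1, -1.2]
opening: 0.0126
```

```bash
python3 -c "
from h import *
plan([.4203,.2047,.25],[180,0,260.5],op=.8,n=8)"
```

```text
t 39.48 tcp [0.4201 0.2051 0.0425] rpy [-1.7991e+02  4.0000e-02 -9.9480e+01] F [-0.3 -0.1 -1.2] op 0.0126 q [ 26.   -5.8 -21.5  74.1  -0.  -54.5]
n 8 dist [ 2.000e-04 -4.000e-04  2.075e-01] rot [-0.1  0.   0. ]
[[[0.0,0.0,0.0,0.0,-0.01,-2.59,0.8],[0.0,0.0,0.0,0.0,-0.01,-2.59,0.8],[0.0,0.0,0.0,0.0,-0.01,-2.59,0.8],[0.0,0.0,0.0,0.0,-0.01,-2.59,0.8],[0.0,0.0,0.0,0.0,0.0,-2.59,0.8],[0.0,0.0,0.0,0.0,0.0,-2.59,0.8],[0.0,0.0,0.0,0.0,0.0,-2.59,0.8],[0.0,0.0,0.0,0.0,0.0,-2.59,0.8]]]
```

servo_tool(
  moves=[
    [[0,0,0,0,0,-1,0.8],[0,0,0,0,0,-2.5,0.8],[0,0,0,0,0,-3,0.8],[0,0,0,0,0,-3,0.8],[0,0,0,0,0,-3,0.8],[0,0,0,0,0,-2.5,0.8],[0,0,0,0,0,-1.5,0.8],[0,0,0,0,0,0,0.8]],
  ],
)

```text
time: 40.15
ee_pos: [0.4174, 0.2037, 0.2178]
tcp_rot: [179.9, -0.1, -99.5]
wrist_force: [0.5, 0.3, -1.0]
opening: 0.0123
```

```bash
python3 -c "
from h import *
plan([.6367,.1514,.19],[180,0,242.7],op=.8,n=10)
im=imaging.camera('wrist');cv2.imwrite('pics/w43.png',im)"
```

```text
t 40.15 tcp [0.4174 0.2037 0.2178] rpy [ 1.7992e+02 -8.0000e-02 -9.9490e+01] F [ 0.5  0.3 -1. ] op 0.0123 q [ 26.   -6.8  -3.1  93.9  -0.  -54.5]
n 10 dist [ 0.2193 -0.0523 -0.0278] rot [ 0.1 -0.1 17.8]
[[[0.0,0.0,0.031,0.15,-2.25,0.27,0.8],[0.0,0.0,0.031,0.08,-2.25,0.28,0.8],[0.0,0.0,0.031,0.01,-2.25,0.28,0.8],[0.0,0.0,0.031,-0.06,-2.25,0.28,0.8],[0.0,0.0,0.031,-0.13,-2.25,0.28,0.8],[0.0,0.0,0.031,-0.2,-2.25,0.28,0.8],[0.0,0.0,0.031,-0.27,-2.24,0.28,0.8],[0.0,0.0,0.031,-0.34,-2.23,0.28,0.8],[0.0,0.0,0.031,-0.4,-2.22,0.28,0.8],[0.0,0.0,0.031,-0.47,-2.2,0.28,0.8]]]
```

View pics/w43.png

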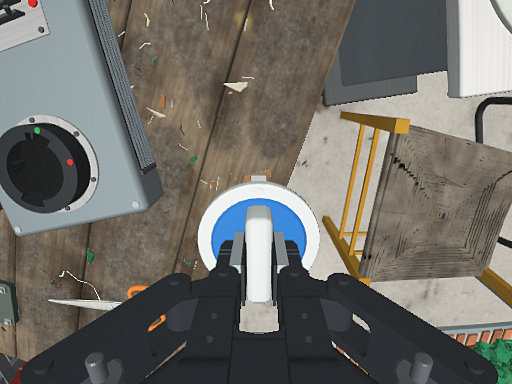

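servo_tool(
  moves=[
    [[0,0,0.031,0.15,-2.25,0.27,0.8],[0,0,0.031,0.08,-2.25,0.28,0.8],[0,0,0.031,0.01,-2.25,0.28,0.8],[0,0,0.031,-0.06,-2.25,0.28,0.8],[0,0,0.031,-0.13,-2.25,0.28,0.8],[0,0,0.031,-0.2,-2.25,0.28,0.8],[0,0,0.031,-0.27,-2.2,0.2,0.8],[0,0,0.031,-0.34,-2.1,0.1,0.8],[0,0,0.03,-0.35,-1.6,0.1,0.8],[0,0,0,0,0,0,0.8],[0,0,0,0,0,0,0.8]],
  ],
)

```text
time: 41.12
ee_pos: [0.6104, 0.1549, 0.1774]
tcp_rot: [179.1, -0.8, -116.1]
wrist_force: [-0.6, -0.3, -0.6]
opening: 0.0124
```

```bash
python3 -c "
from h import *
plan([.6367,.1513,.16],[180,0,242.7],op=.8,n=4)"
```

```text
t 41.12 tcp [0.6104 0.1549 0.1774] rpy [ 179.09   -0.83 -116.1 ] F [-0.6 -0.3 -0.6] op 0.0124 q [ 14.3  16.7  17.6  92.1  -0.  -49.6]
n 4 dist [ 0.0263 -0.0036 -0.0174] rot [ 0.9 -0.8  1.2]
[[[0.004,-0.004,0.005,-0.22,-0.64,0.42,0.8],[0.004,-0.004,0.005,-0.22,-0.63,0.42,0.8],[0.004,-0.004,0.005,-0.22,-0.63,0.43,0.8],[0.004,-0.004,0.005,-0.22,-0.63,0.43,0.8]]]
```

servo_tool(
  moves=[
    [[0.004,-0.004,0.005,-0.22,-0.64,0.4,0.8],[0.004,-0.004,0.005,-0.22,-0.63,0.4,0.8],[0.004,-0.004,0.005,-0.22,-0.63,0.3,0.8],[0.004,-0.004,0.005,-0.22,-0.6,0.2,0.8],[0,0,0,0,-0.1,0,0.8],[0,0,0,0,0,0,0.8],[0,0,0,0,0,0,0.8]],
  ],
)

```text
time: 41.7
ee_pos: [0.6372, 0.1514, 0.1606]
tcp_rot: [180.0, 0.1, -117.2]
wrist_force: [-0.2, -0.5, -2.0]
opening: 0.0127
```

```bash
python3 -c "
from h import *
plan([.6367,.1513,.15],[180,0,242.7],op=.8,n=2)
im=imaging.camera('side');crop(im,220,110,340,200,6,'pics/s44.png')"
```

```text
t 41.70 tcp [0.6372 0.1514 0.1606] rpy [ 1.7995e+02  5.0000e-02 -1.1719e+02] F [-0.2 -0.5 -2. ] op 0.0127 q [ 13.3  18.9  18.5  89.6   0.1 -49.5]
n 2 dist [-0.0005 -0.0001 -0.0106] rot [0.  0.1 0.1]
[[[0.0,0.0,0.001,0.01,0.02,0.53,0.8],[0.0,0.0,0.001,0.01,0.02,0.53,0.8]]]
```

View pics/s44.png

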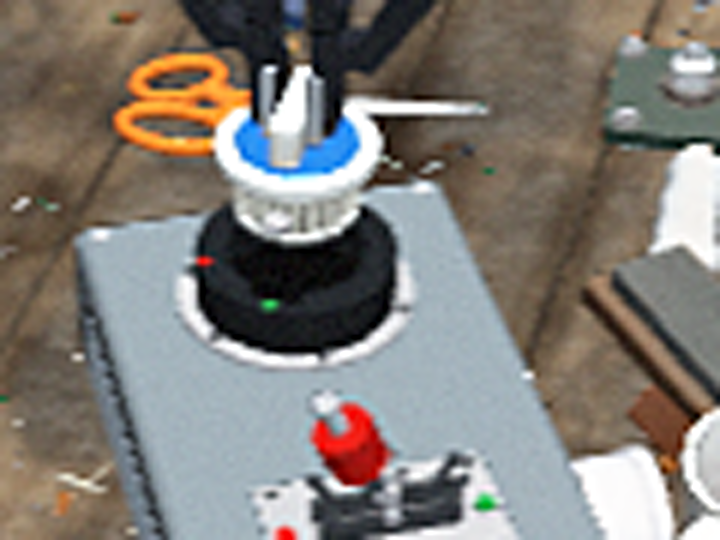

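servo_tool(
  moves=[
    [[0,0,0,0.01,0.02,0.5,0.8],[0,0,0,0,0,0.6,0.8],[0,0,0,0,0,0.6,0.8],[0,0,0,0,0,0.5,0.8],[0,0,0,0,0,0.2,0.8],[0,0,0,0,0,0,0.8]],
  ],
)

```text
time: 42.25
ee_pos: [0.6364, 0.1518, 0.1347]
tcp_rot: [180.0, 0.1, -117.1]
wrist_force: [-1.1, 0.1, -1.0]
opening: 0.0125
```

```bash
python3 -c "
from h import *
plan([.6367,.1513,.1125],[180,0,242.7],op=.8,n=4)"
```

```text
t 42.25 tcp [0.6364 0.1518 0.1347] rpy [ 1.7998e+02  8.0000e-02 -1.1715e+02] F [-1.1  0.1 -1. ] op 0.0125 q [ 13.4  18.6  15.3  86.6   0.1 -49.5]
n 4 dist [ 0.0003 -0.0005 -0.0222] rot [0.  0.1 0.2]
[[[0.0,0.0,0.001,0.01,-0.01,0.55,0.8],[0.0,0.0,0.001,0.01,-0.01,0.55,0.8],[0.0,0.0,0.001,0.01,-0.01,0.55,0.8],[0.0,0.0,0.001,0.01,-0.01,0.55,0.8]]]
```

servo_tool(
  moves=[
    [[0,0,0,0,0,0.5,0.8],[0,0,0,0,0,0.5,0.8],[0,0,0,0,0,0.5,0.8],[0,0,0,0,0,0.4,0.8],[0,0,0,0,0,0.2,0.8],[0,0,0,0,0,0,0.8]],
  ],
)

```text
time: 42.75
ee_pos: [0.6368, 0.1519, 0.1125]
tcp_rot: [-179.9, 0.1, -117.1]
wrist_force: [-0.8, 0.0, 2.2]
opening: 0.0129
```

```bash
python3 -c "
from h import *
plan([.6367,.1513,.1120],[180,0,242.7],op=.8,n=4)"
```

```text
t 42.75 tcp [0.6368 0.1519 0.1125] rpy [-1.7994e+02  1.4000e-01 -1.1715e+02] F [-0.8  0.   2.2] op 0.0129 q [ 13.4  18.6  12.8  84.1   0.1 -49.5]
n 4 dist [-0.0001 -0.0006 -0.0005] rot [-0.1  0.1  0.2]
[[[0.0,0.001,0.001,0.01,0.0,0.01,0.8],[0.0,0.001,0.001,0.01,0.0,0.01,0.8],[0.0,0.001,0.001,0.01,0.0,0.01,0.8],[0.0,0.001,0.001,0.01,0.0,0.01,0.8]]]
```

servo_tool(
  moves=[
    [[0,0,0.06,0,0,0.05,0.8],[0,0,0.09,0,0,0.02,0.8],[0,0,0.09,0,0,0,0.8],[0,0,0.09,0,0,0,0.8],[0,0,0.09,0,0,0,0.8],[0,0,0.09,0,0,0,0.8],[0,0,0.09,0,0,0,0.8],[0,0,0.09,0,0,0,0.8],[0,0,0.09,0,0,0,0.8],[0,0,0.09,0,0,0,0.8],[0,0,0,0,0,0,0.8]],
  ],
)

```text
time: 43.67
ee_pos: [0.6373, 0.1512, 0.1126]
tcp_rot: [180.0, 0.3, -169.5]
wrist_force: [-0.0, 0.6, -1.4]
opening: 0.0124
```

```bash
python3 -c "
from h import *
plan([.6367,.1513,.1125],[180,0,182.7],op=.8,n=4);print(bot.get_obs()['torque'])"
```

```text
t 43.67 tcp [0.6373 0.1512 0.1126] rpy [ 179.99    0.26 -169.45] F [-0.   0.6 -1.4] op 0.0124 q [13.3 18.5 12.7 83.9 -0.   2.8]
n 4 dist [-0.0006  0.0001 -0.0001] rot [0.  0.3 7.8]
[[[0.0,0.001,0.034,0.01,0.01,0.0,0.8],[0.0,0.001,0.034,0.01,0.01,0.0,0.8],[0.0,0.001,0.034,0.01,0.01,0.0,0.8],[0.0,0.001,0.034,0.01,0.0,0.0,0.8]]]
[ 0.06362675 -0.00086375  0.03573137]
```

servo_tool(
  moves=[
    [[0,0,0.05,0,0,0,0.8],[0,0,0.05,0,0,0,0.8],[0,0,0.04,0,0,0,0.8],[0,0,0.03,0,0,0,0.8],[0,0,0.03,0,0,0,0.8],[0,0,0,0,0,0,0.8]],
  ],
)

```text
time: 44.17
ee_pos: [0.6374, 0.151, 0.1126]
tcp_rot: [180.0, 0.3, 179.7]
wrist_force: [-0.5, -0.4, -1.2]
opening: 0.0125
```

```bash
python3 -c "
from h import *
plan([.6367,.1513,.1125],[180,0,182.7],op=.8,n=4);print(bot.get_obs()['torque'])
im=imaging.camera('wrist');cv2.imwrite('pics/w50.png',im)"
```

```text
t 44.17 tcp [0.6374 0.151  0.1126] rpy [179.96   0.28 179.67] F [-0.5 -0.4 -1.2] op 0.0125 q [13.3 18.5 12.7 83.9 -0.  13.7]
n 4 dist [-0.0007  0.0003 -0.0001] rot [ 0.   0.3 -3. ]
[[[0.0,0.001,-0.013,0.02,0.01,0.0,0.8],[0.0,0.001,-0.013,0.02,0.01,0.0,0.8],[0.0,0.001,-0.013,0.02,0.01,0.0,0.8],[0.0,0.001,-0.013,0.02,0.01,0.0,0.8]]]
[-0.12232157  0.03083677  0.50773477]
```

View pics/w50.png

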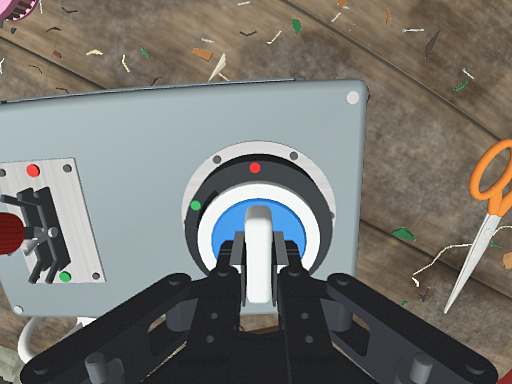

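servo_tool(
  moves=[
    [[0,0,-0.02,0,0,0,4],[0,0,0,0,0,0,4],[0,0,0,0,0,0,4],[0,0,0,0,0,0,4],[0,0,0,0,0,-1,4],[0,0,0,0,0,-2.5,4],[0,0,0,0,0,-3,5],[0,0,0,0,0,-3,6],[0,0,0,0,0,-1.5,6],[0,0,0,0,0,0,6]],
  ],
)

```text
time: 45.05
ee_pos: [0.6355, 0.1506, 0.2294]
tcp_rot: [180.0, 0.2, -178.5]
wrist_force: [1.4, 0.4, -0.0]
opening: 0.0603
```

```bash
python3 -c "
from h import *
c=imaging.calibration('wrist')
im=imaging.camera('wrist');cv2.imwrite('pics/w51.png',im)
rp=[180,24.6,182.7]
P=ext(-np.sin(.43)*.14,-.08,.082+np.cos(.43)*.14)
plan(pinch2tcp(P,rp),rp,op=6,n=12)
"
```

```text
t 45.10 tcp [0.6355 0.1506 0.2281] rpy [ 179.97    0.19 -178.54] F [-0.2 -0.9  0.5] op 0.0601 q [13.3 19.7 27.  97.1 -0.  11.9]
n 12 dist [-0.0423 -0.1576 -0.0359] rot [ -0.2 -24.4  -1.2]
[[[0.0,-0.036,-0.002,0.39,-1.3,0.3,6.0],[0.0,-0.036,-0.002,0.4,-1.3,0.28,6.0],[0.0,-0.036,-0.002,0.41,-1.3,0.27,6.0],[0.0,-0.036,-0.002,0.42,-1.3,0.25,6.0],[0.0,-0.036,-0.002,0.43,-1.3,0.24,6.0],[0.0,-0.036,-0.002,0.44,-1.3,0.22,6.0],[0.0,-0.036,-0.002,0.45,-1.3,0.2,6.0],[0.0,-0.036,-0.002,0.46,-1.3,0.19,6.0],[0.0,-0.036,-0.002,0.47,-1.3,0.17,6.0],[0.0,-0.036,-0.002,0.48,-1.3,0.15,6.0],[0.0,-0.036,-0.002,0.49,-1.3,0.14,6.0],[0.0,-0.036,-0.002,0.49,-1.3,0.12,6.0]]]
```

View pics/w51.png

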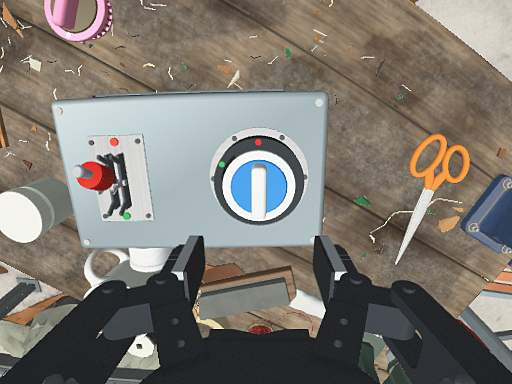

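servo_tool(
  moves=[
    [[0,-0.036,0,0.39,-1.3,0.2,6],[0,-0.036,0,0.4,-1.3,0.2,6],[0,-0.036,0,0.41,-1.3,0.2,6],[0,-0.036,0,0.42,-1.3,0.2,6],[0,-0.036,0,0.43,-1.3,0.2,6],[0,-0.036,0,0.44,-1.3,0.2,6],[0,-0.036,0,0.45,-1.3,0.2,6],[0,-0.036,0,0.46,-1.3,0.2,6],[0,-0.036,0,0.47,-1.3,0.17,6],[0,-0.036,0,0.48,-1.3,0.15,6],[0,-0.036,0,0.49,-1.3,0.14,6],[0,0,0,0,0,0,6]],
  ],
)

```text
time: 46.1
ee_pos: [0.5888, 0.0011, 0.1765]
tcp_rot: [-179.8, 22.8, -178.3]
wrist_force: [-0.4, -0.3, 0.2]
opening: 0.06
```

```bash
python3 -c "
from h import *
rp=[180,24.6,182.7]
P=ext(-np.sin(.43)*.09,-.08,.082+np.cos(.43)*.09)
plan(pinch2tcp(P,rp),rp,op=6,n=5)
"
```

```text
t 46.10 tcp [0.5888 0.0011 0.1765] rpy [-179.84   22.85 -178.29] F [-0.4 -0.3  0.2] op 0.06 q [ -0.2 -13.5 -17.1  63.6   0.6  -1.7]
n 5 dist [ 0.0253 -0.0071 -0.0297] rot [-0.6 -1.8 -0.9]
[[[-0.002,-0.006,-0.003,-0.23,-0.15,0.74,6.0],[-0.002,-0.006,-0.003,-0.23,-0.16,0.74,6.0],[-0.002,-0.006,-0.003,-0.22,-0.16,0.75,6.0],[-0.002,-0.006,-0.003,-0.22,-0.16,0.75,6.0],[-0.002,-0.006,-0.003,-0.21,-0.16,0.75,6.0]]]
```

servo_tool(
  moves=[
    [[-0.003,-0.01,-0.004,-0.35,-0.25,0.3,6],[-0.003,-0.01,-0.004,-0.35,-0.25,0.5,6],[-0.003,-0.008,-0.004,-0.3,-0.2,0.6,6],[0,0,0,-0.1,-0.1,0.6,6],[0,0,0,0,0,0.3,6],[0,0,0,0,0,0,6]],
  ],
)

```text
time: 46.6
ee_pos: [0.6105, -0.0056, 0.1552]
tcp_rot: [179.9, 24.3, -177.4]
wrist_force: [0.6, -0.1, 0.1]
opening: 0.0602
```

```bash
python3 -c "
from h import *
rp=[180,24.6,182.7]
P=ext(-np.sin(.43)*.0395,-.08,.082+np.cos(.43)*.0395)
plan(pinch2tcp(P,rp),rp,op=6,n=5)
im=imaging.camera('wrist');cv2.imwrite('pics/w52.png',im)
"
```

```text
t 46.60 tcp [ 0.6105 -0.0056  0.1552] rpy [ 179.87   24.32 -177.44] F [ 0.6 -0.1  0.1] op 0.0602 q [ -1.3 -11.7 -18.4  59.    1.7  -3.6]
n 5 dist [ 0.0246  0.0006 -0.0543] rot [ 0.1 -0.3 -0.1]
[[[0.0,-0.001,0.0,0.0,-0.01,1.19,6.0],[0.0,-0.001,0.0,0.0,-0.01,1.19,6.0],[0.0,-0.001,0.0,0.0,-0.01,1.19,6.0],[0.0,-0.001,0.0,0.0,-0.01,1.19,6.0],[0.0,-0.001,0.0,0.0,-0.01,1.19,6.0]]]
```

View pics/w52.png

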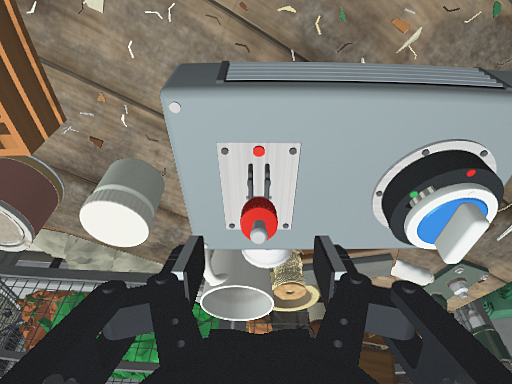

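Lined up along the lever. Descending to the collar.

servo_tool(
  moves=[
    [[0,0,0,0,0,0.8,6],[0,0,0,0,0,1.0,6],[0,0,0,0,0,1.0,6],[0,0,0,0,0,1.0,6],[0,0,0,0,0,0.9,5],[0,0,0,0,0,0.5,5],[0,0,0,0,0,0.2,5],[0,0,0,0,0,0,5]],
  ],
)

```text
time: 47.32
ee_pos: [0.6349, -0.0034, 0.0992]
tcp_rot: [179.9, 24.2, -177.4]
wrist_force: [-1.2, 0.3, -0.2]
opening: 0.0501
```

```bash
python3 -c "
from h import *
rp=[180,24.6,182.7]
P=ext(-np.sin(.43)*.0395,-.08,.082+np.cos(.43)*.0395)
plan(pinch2tcp(P,rp),rp,op=6,n=1)
"
```

```text
t 47.32 tcp [ 0.6349 -0.0034  0.0992] rpy [ 179.86   24.18 -177.38] F [-1.2  0.3 -0.2] op 0.0501 q [ -1.   -7.3 -20.8  52.4   1.6  -3.3]
n 1 dist [ 0.0002 -0.0016  0.0017] rot [ 0.1 -0.4 -0.1]
[[[0.002,-0.007,-0.001,-0.08,-0.16,-0.15,6.0]]]
```

servo_tool(
  moves=[
    [[0,-0.004,0,-0.08,-0.1,-0.15,1.5],[0,0,0,0,0,0,1.5],[0,0,0,0,0,0,1.5],[0,0,0,0,0,0,1.5],[0,0,0,0,0,0,1.5],[0,0,0,0,0,-0.3,1.5],[0,0,0,0,0,-0.3,1.5],[0,0,0,0,0,-0.3,1.5],[0,0,0,0,0,-0.2,1.5],[0,0,0,0,0,-0.1,1.5],[0,0,0,0,0,0,1.5]],
  ],
  force=100,
)

```text
time: 48.23
ee_pos: [0.6294, -0.0048, 0.1132]
tcp_rot: [179.8, 24.4, -177.4]
wrist_force: [5.9, -0.3, -6.8]
opening: 0.0225
```

```bash
python3 arc.py pics/s53.png
```

```text
t 48.23 tcp [ 0.6294 -0.0048  0.1132] rpy [ 179.84   24.43 -177.38] F [ 5.9 -0.3 -6.8] op 0.0225 q [ -1.2  -8.6 -20.5  53.8   1.7  -3.5]
pivot in tool [-0.0002 -0.0006  0.0344] grasp dist 0.0531 grasp ang(lean) -24.6
```

View pics/s53.png

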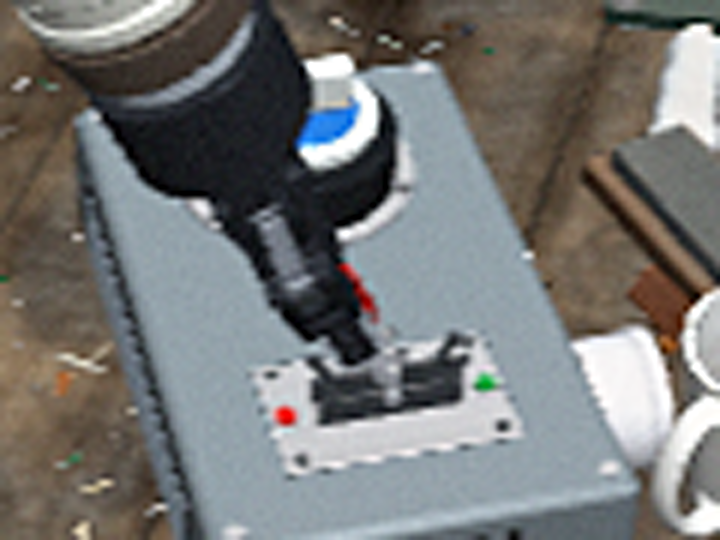

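servo_tool(
  moves=[
    [[0,0.03,0,-0.1,0,0,1.5],[0,0.04,0,-0.136,0,0,1.5],[0,0.04,0,-0.136,0,0,1.5],[0,0.04,0,-0.136,0,0,1.5],[0,0.04,0,-0.136,0,0,1.5],[0,0,0,0,0,0,1.5]],
  ],
)

```text
time: 48.78
ee_pos: [0.636, -0.0044, 0.1151]
tcp_rot: [179.9, 13.2, -177.3]
wrist_force: [1.5, 0.1, -6.3]
opening: 0.0226
```

```bash
python3 arc.py pics/s54.png
```

```text
t 48.78 tcp [ 0.636  -0.0044  0.1151] rpy [ 179.85   13.21 -177.35] F [ 1.5  0.1 -6.3] op 0.0226 q [-0.8  2.8 -6.4 67.7  0.9 -3.4]
pivot in tool [ 0.     -0.0006  0.034 ] grasp dist 0.0527 grasp ang(lean) -13.2
```

Tracking the arc well; continue.

servo_tool(
  moves=[
    [[0,0.04,0,-0.136,0,0,1.5],[0,0.04,0,-0.136,0,0,1.5],[0,0.04,0,-0.136,0,0,1.5],[0,0.04,0,-0.136,0,0,1.5],[0,0.04,0,-0.136,0,0,1.5],[0,0.04,0,-0.136,0,0,1.5],[0,0,0,0,0,0,1.5]],
  ],
)

```text
time: 49.42
ee_pos: [0.6438, -0.0041, 0.1156]
tcp_rot: [179.8, -0.4, -177.3]
wrist_force: [1.0, 0.4, -5.9]
opening: 0.0225
```

```bash
python3 arc.py pics/s55.png
```

```text
t 49.42 tcp [ 0.6438 -0.0041  0.1156] rpy [ 179.84   -0.42 -177.33] F [ 1.   0.4 -5.9] op 0.0225 q [-0.4 17.6 11.9 84.7  0.1 -3.1]
pivot in tool [-0.0002 -0.0006  0.0336] grasp dist 0.0523 grasp ang(lean) 0.2
```

servo_tool(
  moves=[
    [[0,0.04,0,-0.136,0,0,1.5],[0,0.04,0,-0.136,0,0,1.5],[0,0.04,0,-0.136,0,0,1.5],[0,0.04,0,-0.136,0,0,1.5],[0,0.04,0,-0.136,0,0,1.5],[0,0.04,0,-0.136,0,0,1.5],[0,0.04,0,-0.136,0,0,1.5],[0,0,0,0,0,0,1.5]],
  ],
)

```text
time: 50.13
ee_pos: [0.6526, -0.0037, 0.1137]
tcp_rot: [179.8, -16.0, -177.3]
wrist_force: [-1.1, 0.3, -5.7]
opening: 0.0223
```

```bash
python3 arc.py pics/s56.png
```

```text
t 50.13 tcp [ 0.6526 -0.0037  0.1137] rpy [ 179.79  -16.   -177.31] F [-1.1  0.3 -5.7] op 0.0223 q [-1.000e-01  3.680e+01  3.610e+01  1.053e+02 -6.000e-01 -2.700e+00]
pivot in tool [-0.0002 -0.0006  0.033 ] grasp dist 0.0517 grasp ang(lean) 15.7
```

servo_tool(
  moves=[
    [[0,0.04,0,-0.136,0,0,1.5],[0,0.04,0,-0.136,0,0,1.5],[0,0.04,0,-0.136,0,0,1.5],[0,0.04,0,-0.136,0,0,1.5],[0,0.015,0,-0.1,0,0,1.5],[0,0,0,0,0,0,1.5]],
  ],
)

```text
time: 50.68
ee_pos: [0.6578, -0.0035, 0.1127]
tcp_rot: [179.7, -25.5, -177.3]
wrist_force: [-4.8, 0.8, -3.1]
opening: 0.0223
```

```bash
python3 arc.py pics/s57.png
```

```text
t 50.68 tcp [ 0.6578 -0.0035  0.1127] rpy [ 179.73  -25.5  -177.3 ] F [-4.8  0.8 -3.1] op 0.0223 q [ 1.000e-01  5.140e+01  5.610e+01  1.202e+02 -9.000e-01 -2.400e+00]
pivot in tool [-0.0005 -0.0006  0.0338] grasp dist 0.0525 grasp ang(lean) 24.9
```

At the on end. Lower the collar into its notch.

servo_tool(
  moves=[
    [[0,0,0,-0.08,0,0.2,1.5],[0,0,0,-0.03,0,0.3,1.5],[0,0,0,0,0,0.3,1.5],[0,0,0,0,0,0.3,1.5],[0,0,0,0,0,0.1,1.5],[0,0,0,0,0,0,1.5]],
  ],
)

```text
time: 51.23
ee_pos: [0.6541, -0.0036, 0.1058]
tcp_rot: [179.7, -24.5, -177.3]
wrist_force: [1.6, 0.9, -4.3]
opening: 0.0225
```

```bash
python3 arc.py pics/s58.png
```

```text
t 51.23 tcp [ 0.6541 -0.0036  0.1058] rpy [ 179.74  -24.53 -177.32] F [ 1.6  0.9 -4.3] op 0.0225 q [  0.   48.7  51.2 117.   -0.8  -2.4]
pivot in tool [-0.0005 -0.0006  0.0259] grasp dist 0.0446 grasp ang(lean) 23.9
```

servo_tool(
  moves=[
    [[0,0,0,-0.05,0,0.3,1.5],[0,0,0,0,0,0.3,1.5],[0,0,0,0,0,0.1,1.5],[0,0,0,0,0,0,1.5],[0,0,0,0,0,0,5],[0,0,0,0,0,0,6],[0,0,0,0,0,0,6],[0,0,0,0,0,0,6]],
  ],
)

```text
time: 51.95
ee_pos: [0.6524, -0.0039, 0.1032]
tcp_rot: [179.8, -24.1, -177.3]
wrist_force: [0.2, -0.2, 0.0]
opening: 0.0599
```

```bash
python3 arc.py pics/s59.png
```

```text
t 51.95 tcp [ 0.6524 -0.0039  0.1032] rpy [ 179.78  -24.12 -177.33] F [ 0.2 -0.2  0. ] op 0.0599 q [  0.   47.6  49.3 115.8  -0.9  -2.4]
pivot in tool [-0.0007 -0.0004  0.0229] grasp dist 0.0416 grasp ang(lean) 23.1
```

View pics/s59.png

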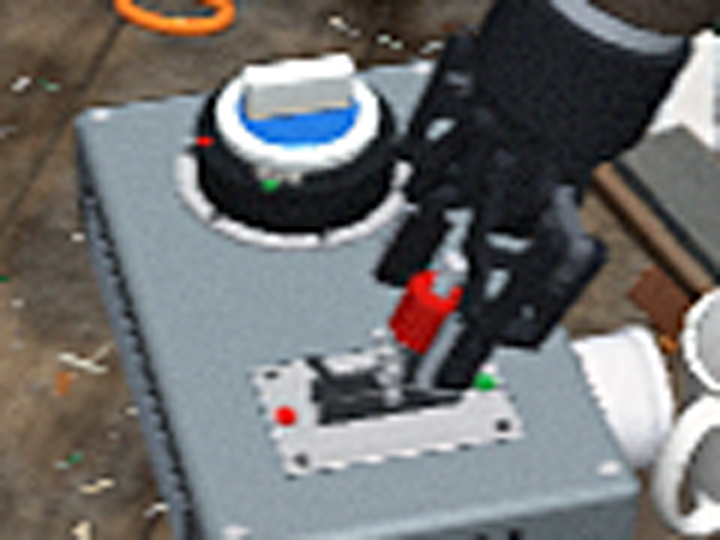

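servo_tool(
  moves=[
    [[0,0,0,0,0,-0.8,6],[0,-0.02,0,0.3,0,-1.2,6],[0,-0.03,0,0.5,0,-1.4,6],[0,-0.04,0,0.5,0,-1.5,6],[0,-0.04,0,0.5,0,-1.8,6],[0,-0.04,0,0.4,0,-2,6],[0,-0.04,0,0.3,0,-2,6],[0,-0.04,0,0.3,0,-2,6],[0,-0.04,0,0.3,0,-2,6],[0,0,0,0,0,0,6]],
  ],
)

```text
time: 52.83
ee_pos: [0.6662, -0.004, 0.262]
tcp_rot: [179.8, -6.4, -177.4]
wrist_force: [-0.5, -0.1, 2.1]
opening: 0.0599
```

```bash
python3 arc.py pics/s60.png;python3 -c "
from h import *
c=imaging.calibration('side')
for th in (.43,.36):
  for L in (.069,.051,.028,.06): 
    p=proj(c,[ext(np.sin(th)*L,-.08,.082+np.cos(th)*L)])[0]; print(th,L,((p-[220,130])*6+2.5).round(1))"
```

```text
t 52.83 tcp [ 0.6662 -0.004   0.262 ] rpy [ 179.81   -6.4  -177.4 ] F [-0.5 -0.1  2.1] op 0.0599 q [-3.000e-01  3.220e+01  4.760e+01  1.119e+02 -1.000e-01 -2.900e+00]
pivot in tool [ 2.200e-03 -1.000e-04  1.814e-01] grasp dist 0.2001 grasp ang(lean) 7.0
0.43 0.069 [459.5 258. ]
0.43 0.051 [439.5 291.5]
0.43 0.028 [414.5 333.6]
0.43 0.06 [449.5 274.8]
0.36 0.069 [449.  256.2]
0.36 0.051 [431.8 290.3]
0.36 0.028 [410.3 332.9]
0.36 0.06 [440.4 273.3]
```

View pics/s60.png

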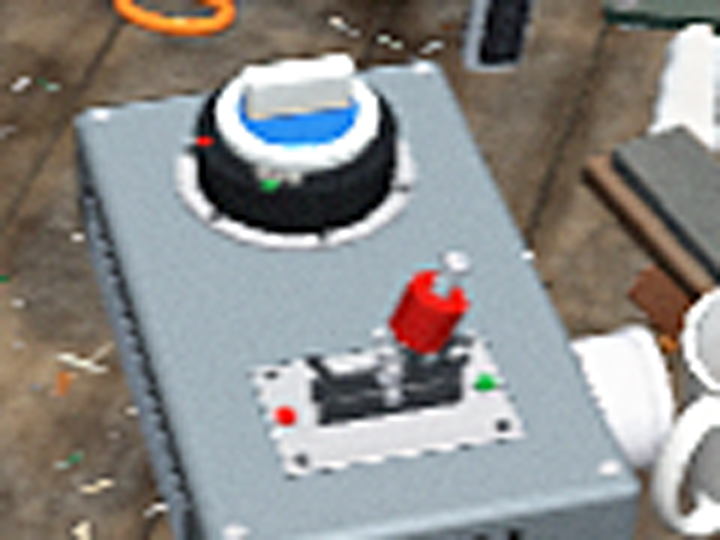

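```bash
python3 -c "
from h import *
a=cv2.imread('pics/side0.png');b=imaging.camera('side');cv2.imwrite('pics/side_end.png',b)
t=imaging.camera('top');cv2.imwrite('pics/top_end.png',t)
for im in (a,b):
  s=im[165:200,278:310].astype(int);m=(s[...,2]>110)&(s[...,1]<70)&(s[...,0]<70)
  y,x=np.nonzero(m);print(m.sum(),x.mean()+278,y.mean()+165,y.min()+165,y.max()+165)
"; python3 m2.py t60
```

```text
105 290.5904761904762 182.2095238095238 175 188
103 290.54368932038835 182.23300970873785 175 188
```

View pics/t60.png

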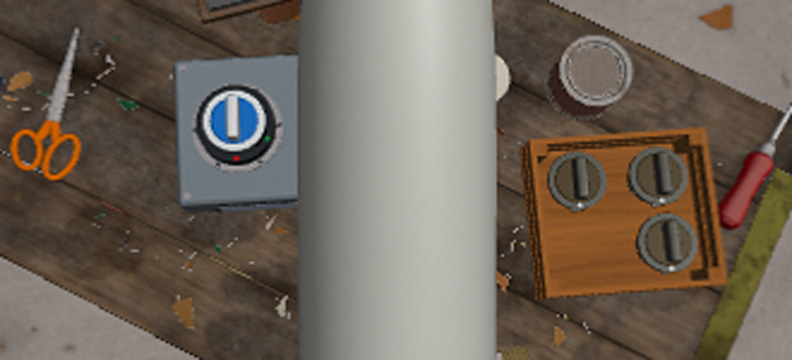

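View pics/side_end.png

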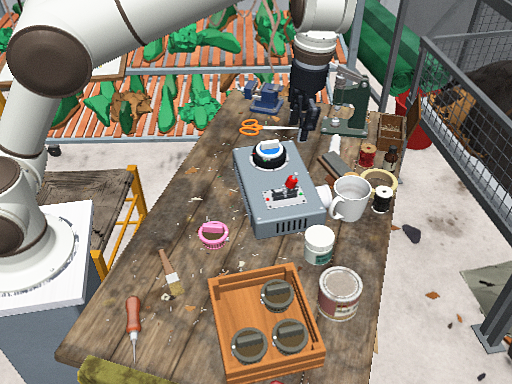

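```bash
python3 -c "
from h import *
st();print(bot.job_done())"
```

```text
t 53.03 tcp [ 0.6661 -0.0039  0.2541] rpy [ 179.78   -7.14 -177.39] F [0.  0.6 0. ] op 0.06 q [-3.000e-01  3.270e+01  4.740e+01  1.118e+02 -1.000e-01 -2.900e+00]
the job is handed in; nothing more can be done
None
```

The filter is changed and the job was handed in at 53 s of the 210 s; the hand-in reported no verdict.

- **Switching off:** I lifted the collar and swung the lever over to off. The first swing was too fast: the hand sank, and the collar dropped back into the on notch before the lever flipped. I let go, took a new grip and repeated it slowly, and that worked.
- **Used filters:** I turned the used filter out of the socket and put it in the crate with the two other used ones. No third used filter was on the bench, and I left the pink one alone.
- **Fresh filter:** It went down to the socket floor, and I turned it clockwise until the stop pushed back at about 0.5 N m.
- **Switching on:** I then swung the lever back to on and lowered the collar into its notch.

**Last checks**
- In the side picture the lever tip lies within a few pixels of where it should be at on. The collar's red patch matches its starting place to less than 0.1 pixel.
- The top picture shows the fresh filter's bar at about the same angle as the locked used filter's at the start, by eye from the pictures. It also shows three used filters upright in the crate.
- The paste jar and the glue tin look unmoved, judged by eye; the arm hid most of the jar in the last top view.
- The gripper was open and clear of everything, with the wrist force near zero.
- None of the last checks failed or disagreed.

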